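# Load the leaf drill jig

### The job

Load the drill jig: seat every steel blank on the bench flush in a nest of its own, with its drilled hole over the nest's bore (blue-dyed end under the leaf), and lock each one with a locating pin lifted off the hook rail and pushed fully home through the blank's hole, leaving any spare pin on its hook. When all blanks are pinned, swing the leaf down shut over them. Do not drop a pin, and leave the hammer, oil bottle and grinder alone.

Things in the scene. Friction and masses are not known exactly. Their poses are not given: they have to be found in the camera images.
- jig: drill jig, dark steel block fixed to the bench, 170 (x) x 196 (y) mm, top face 56 mm above the bench. Origin: centre of its underside; x points to the hinge at its back, z up. In its top are three open pockets (nests) along x, 62 mm apart in y, 123 x 39 mm, 14 mm deep: a blank has 1.5 mm play each side and comes flush with the jig's top
- leaf (a joint): angle (rad) of the jig's aluminium bushing leaf, 83 x 196 x 8 mm, hinged at the back: 0 = shut over the back of the nests (jig x -5 to 78 mm, underside 1 mm above the jig's top), 1.57 = upright, 1.95 = leant back on its stop. Starts open, 1.62 to 1.93. Stiff hinge: it stays where left; 0.3 N m of friction and up to 0.12 N m of weight (about 5 N at the knob)
- leaf_hinge (a point): middle of the leaf's hinge axis, in the jig's frame at x 78, y 0, z 61 mm; the axis is the jig's y
- leaf_knob (a point): centre of the leaf's black 25 mm ball knob: with the leaf shut, 66 mm from the hinge axis towards the jig's -x and 34 mm above the axis (30 mm above the leaf's face); on the upright leaf it points away from the robot. Pinched along the jig's y it can be swung round the hinge and turns between the fingers
- rack: hook rail fixed to the bench: foot 110 x 250 mm, wooden crossbar (top 177 mm high, front at x = 1 mm), three hooks at y = -85, 0, 85 mm. Origin on the bench. Hook: 7 mm rod along -x, axis 165 mm high, upturned tip at x = -62 to -66 mm, top 177 mm. Pins hang at x = -36 mm: lift 12 to 22 mm, then draw at least 45 mm along -x to come free
- nest0 (a point): centre of the floor of nest 0 (jig y = -62 mm), 42 mm above the bench, axes as the jig's; the origin of a seated blank comes here, with the blank's x along the jig's x
- bore0 (a point): mouth of the 14 mm through bore in the floor of nest 0, 38 mm from the nest's centre towards the jig's -x; the hole of a rightly seated blank lies over it
- nest1 (a point): centre of the floor of nest 1 (jig y = 0 mm), 42 mm above the bench, axes as the jig's; the origin of a seated blank comes here, with the blank's x along the jig's x
- bore1 (a point): mouth of the 14 mm through bore in the floor of nest 1, 38 mm from the nest's centre towards the jig's -x; the hole of a rightly seated blank lies over it
- nest2 (a point): centre of the floor of nest 2 (jig y = 62 mm), 42 mm above the bench, axes as the jig's; the origin of a seated blank comes here, with the blank's x along the jig's x
- bore2 (a point): mouth of the 14 mm through bore in the floor of nest 2, 38 mm from the nest's centre towards the jig's -x; the hole of a rightly seated blank lies over it
- blank0: flat steel bar 120 x 36 x 14 mm, about 0.4 kg, lying on the bench at the start (may be absent). Origin: centre of its underside; x along it, z up. A 17 mm hole goes straight through it 38 mm from the origin towards -x; the +x end is undrilled, with blue dye on top. Grasp it across its 36 mm width
- blank0_hole (a point): centre of blank 0's hole, at its underside
- blank1: flat steel bar 120 x 36 x 14 mm, about 0.4 kg, lying on the bench at the start (may be absent). Origin: centre of its underside; x along it, z up. A 17 mm hole goes straight through it 38 mm from the origin towards -x; the +x end is undrilled, with blue dye on top. Grasp it across its 36 mm width
- blank1_hole (a point): centre of blank 1's hole, at its underside
- blank2: flat steel bar 120 x 36 x 14 mm, about 0.4 kg, lying on the bench at the start (may be absent). Origin: centre of its underside; x along it, z up. A 17 mm hole goes straight through it 38 mm from the origin towards -x; the +x end is undrilled, with blue dye on top. Grasp it across its 36 mm width
- blank2_hole (a point): centre of blank 2's hole, at its underside
- pin0: steel locating pin, 0.12 kg, hung with its axes along the rail's, z up. Origin: its tapered lower tip. Shank 12 mm diameter to z = 45 mm; collar 22 mm diameter, z 45 to 51; red loop handle z 51 to 96, 32 wide (y), 10 thick (x), window 20 wide, z 57 to 89. Gripped along y on the loop's flat sides (z about 76) the fingers straddle the hook. Home: collar on the blank, tip 31 mm below nest floor
- pin1: steel locating pin, 0.12 kg, hung with its axes along the rail's, z up. Origin: its tapered lower tip. Shank 12 mm diameter to z = 45 mm; collar 22 mm diameter, z 45 to 51; red loop handle z 51 to 96, 32 wide (y), 10 thick (x), window 20 wide, z 57 to 89. Gripped along y on the loop's flat sides (z about 76) the fingers straddle the hook. Home: collar on the blank, tip 31 mm below nest floor
- pin2: steel locating pin, 0.12 kg, hung with its axes along the rail's, z up. Origin: its tapered lower tip. Shank 12 mm diameter to z = 45 mm; collar 22 mm diameter, z 45 to 51; red loop handle z 51 to 96, 32 wide (y), 10 thick (x), window 20 wide, z 57 to 89. Gripped along y on the loop's flat sides (z about 76) the fingers straddle the hook. Home: collar on the blank, tip 31 mm below nest floor
- hammer: bystander: hammer lying on the bench behind the jig, about 260 mm long; origin under its middle
- oil: bystander: yellow oil bottle, 64 mm diameter, 150 mm tall; origin: centre of its underside
- grinder: bystander: angle grinder lying on the bench, about 280 mm long along its y; origin under the middle of its body
Mind the look-alikes: they are no part of the job. What is shaped like the blank1 but purple or yellow is not meant. Leave any green or purple look-alike of the pin0 alone.

How it is judged:
On the way, in this order (a step that is already met when the one before it is completed fails the run):
1. every blank seated flush in a nest and locked by a pin fully home, with the leaf still open (((horizontal distance between blank0 and nest0 below 0.005 m and horizontal distance between blank0_hole and bore0 below 0.005 m and z of blank0 in the frame of nest0 below 0.002 m) or (horizontal distance between blank0 and nest1 below 0.005 m and horizontal distance between blank0_hole and bore1 below 0.005 m and z of blank0 in the frame of nest1 below 0.002 m) or (horizontal distance between blank0 and nest2 below 0.005 m and horizontal distance between blank0_hole and bore2 below 0.005 m and z of blank0 in the frame of nest2 below 0.002 m)) and angle between each of blank0, blank1, blank2's own z axis and vertical below 0.03 rad and ((horizontal distance between pin0 and blank0_hole below 0.005 m and z of pin0 in the frame of blank0_hole below -0.028 m) or (horizontal distance between pin1 and blank0_hole below 0.005 m and z of pin1 in the frame of blank0_hole below -0.028 m) or (horizontal distance between pin2 and blank0_hole below 0.005 m and z of pin2 in the frame of blank0_hole below -0.028 m)) and ((horizontal distance between blank1 and nest0 below 0.005 m and horizontal distance between blank1_hole and bore0 below 0.005 m and z of blank1 in the frame of nest0 below 0.002 m) or (horizontal distance between blank1 and nest1 below 0.005 m and horizontal distance between blank1_hole and bore1 below 0.005 m and z of blank1 in the frame of nest1 below 0.002 m) or (horizontal distance between blank1 and nest2 below 0.005 m and horizontal distance between blank1_hole and bore2 below 0.005 m and z of blank1 in the frame of nest2 below 0.002 m)) and ((horizontal distance between pin0 and blank1_hole below 0.005 m and z of pin0 in the frame of blank1_hole below -0.028 m) or (horizontal distance between pin1 and blank1_hole below 0.005 m and z of pin1 in the frame of blank1_hole below -0.028 m) or (horizontal distance between pin2 and blank1_hole below 0.005 m and z of pin2 in the frame of blank1_hole below -0.028 m)) and ((horizontal distance between blank2 and nest0 below 0.005 m and horizontal distance between blank2_hole and bore0 below 0.005 m and z of blank2 in the frame of nest0 below 0.002 m) or (horizontal distance between blank2 and nest1 below 0.005 m and horizontal distance between blank2_hole and bore1 below 0.005 m and z of blank2 in the frame of nest1 below 0.002 m) or (horizontal distance between blank2 and nest2 below 0.005 m and horizontal distance between blank2_hole and bore2 below 0.005 m and z of blank2 in the frame of nest2 below 0.002 m)) and ((horizontal distance between pin0 and blank2_hole below 0.005 m and z of pin0 in the frame of blank2_hole below -0.028 m) or (horizontal distance between pin1 and blank2_hole below 0.005 m and z of pin1 in the frame of blank2_hole below -0.028 m) or (horizontal distance between pin2 and blank2_hole below 0.005 m and z of pin2 in the frame of blank2_hole below -0.028 m)) and value of joint leaf above 0.6 rad), for 0.2 s.
2. the leaf swung shut (value of joint leaf below 0.05 rad), for 0.2 s.
At the end, for the whole second after the job is handed in: Each blank flush in its own nest (underside within 2 mm of the floor, centre and hole within 5 mm, level to 0.03 rad) with a pin home in its hole (tip 28 mm or more below the blank, within 5 mm of the hole); other pins still hanging (within 30 mm); leaf below 0.05 rad; all at rest (((horizontal distance between blank0 and nest0 below 0.005 m and horizontal distance between blank0_hole and bore0 below 0.005 m and z of blank0 in the frame of nest0 below 0.002 m) or (horizontal distance between blank0 and nest1 below 0.005 m and horizontal distance between blank0_hole and bore1 below 0.005 m and z of blank0 in the frame of nest1 below 0.002 m) or (horizontal distance between blank0 and nest2 below 0.005 m and horizontal distance between blank0_hole and bore2 below 0.005 m and z of blank0 in the frame of nest2 below 0.002 m)) and angle between each of blank0, blank1, blank2's own z axis and vertical below 0.03 rad and ((horizontal distance between pin0 and blank0_hole below 0.005 m and z of pin0 in the frame of blank0_hole below -0.028 m) or (horizontal distance between pin1 and blank0_hole below 0.005 m and z of pin1 in the frame of blank0_hole below -0.028 m) or (horizontal distance between pin2 and blank0_hole below 0.005 m and z of pin2 in the frame of blank0_hole below -0.028 m)) and ((horizontal distance between blank1 and nest0 below 0.005 m and horizontal distance between blank1_hole and bore0 below 0.005 m and z of blank1 in the frame of nest0 below 0.002 m) or (horizontal distance between blank1 and nest1 below 0.005 m and horizontal distance between blank1_hole and bore1 below 0.005 m and z of blank1 in the frame of nest1 below 0.002 m) or (horizontal distance between blank1 and nest2 below 0.005 m and horizontal distance between blank1_hole and bore2 below 0.005 m and z of blank1 in the frame of nest2 below 0.002 m)) and ((horizontal distance between pin0 and blank1_hole below 0.005 m and z of pin0 in the frame of blank1_hole below -0.028 m) or (horizontal distance between pin1 and blank1_hole below 0.005 m and z of pin1 in the frame of blank1_hole below -0.028 m) or (horizontal distance between pin2 and blank1_hole below 0.005 m and z of pin2 in the frame of blank1_hole below -0.028 m)) and ((horizontal distance between blank2 and nest0 below 0.005 m and horizontal distance between blank2_hole and bore0 below 0.005 m and z of blank2 in the frame of nest0 below 0.002 m) or (horizontal distance between blank2 and nest1 below 0.005 m and horizontal distance between blank2_hole and bore1 below 0.005 m and z of blank2 in the frame of nest1 below 0.002 m) or (horizontal distance between blank2 and nest2 below 0.005 m and horizontal distance between blank2_hole and bore2 below 0.005 m and z of blank2 in the frame of nest2 below 0.002 m)) and ((horizontal distance between pin0 and blank2_hole below 0.005 m and z of pin0 in the frame of blank2_hole below -0.028 m) or (horizontal distance between pin1 and blank2_hole below 0.005 m and z of pin1 in the frame of blank2_hole below -0.028 m) or (horizontal distance between pin2 and blank2_hole below 0.005 m and z of pin2 in the frame of blank2_hole below -0.028 m)) and (distance of pin0 from where it was at the start of the episode below 0.03 m or (horizontal distance between pin0 and blank0_hole below 0.005 m and z of pin0 in the frame of blank0_hole below -0.028 m) or (horizontal distance between pin0 and blank1_hole below 0.005 m and z of pin0 in the frame of blank1_hole below -0.028 m) or (horizontal distance between pin0 and blank2_hole below 0.005 m and z of pin0 in the frame of blank2_hole below -0.028 m)) and (distance of pin1 from where it was at the start of the episode below 0.03 m or (horizontal distance between pin1 and blank0_hole below 0.005 m and z of pin1 in the frame of blank0_hole below -0.028 m) or (horizontal distance between pin1 and blank1_hole below 0.005 m and z of pin1 in the frame of blank1_hole below -0.028 m) or (horizontal distance between pin1 and blank2_hole below 0.005 m and z of pin1 in the frame of blank2_hole below -0.028 m)) and (distance of pin2 from where it was at the start of the episode below 0.03 m or (horizontal distance between pin2 and blank0_hole below 0.005 m and z of pin2 in the frame of blank0_hole below -0.028 m) or (horizontal distance between pin2 and blank1_hole below 0.005 m and z of pin2 in the frame of blank1_hole below -0.028 m) or (horizontal distance between pin2 and blank2_hole below 0.005 m and z of pin2 in the frame of blank2_hole below -0.028 m)) and linear speed of each of blank0, blank1, blank2, pin0, pin1, pin2 below 0.03 m/s and value of joint leaf below 0.05 rad); the robot touches nothing.
It fails at once if the hammer is moved more than 30 mm (distance of hammer from where it was at the start of the episode above 0.03 m).
It fails at once if the oil is moved more than 30 mm (distance of oil from where it was at the start of the episode above 0.03 m).
It fails at once if the grinder is moved more than 30 mm (distance of grinder from where it was at the start of the episode above 0.03 m).
It fails at once if a pin is dropped or tipped over (angle between any of pin0, pin1, pin2's own z axis and vertical above 1.1 rad).
Of blank0, blank1, blank2 only 2 to 3 are there at a start; the rules pass over those that are not, and their reading is None.
At some moment in a run one of blank0, blank1, blank2 may be knocked a few centimetres aside while the robot is not near it.
It also fails if it takes over 210 s, if anything falls off the work surface, if the arm or the gripper's body presses on something with over 40 N, if the wrist force passes 120 N, or if a joint passes its speed limit or range.

### The arm

A 6-joint arm with a two-finger parallel gripper is mounted at the origin on the work surface. World frame = base frame: x ahead of the robot, y to its left, z up, the work surface at z = 0. Lengths are in m, angles in rad, forces in N, time in s.
With the tool pointing down it reaches from about 0.425 to 1.125 m from the base axis. Payload 14.9 kg.
Tool frame: the origin (TCP) lies at the very end of the fingers, on their centre line; the grasp point (between the pads) lies 19 mm behind it; z points along the fingers, y is the line along which they close (so a half turn about z gives the same grasp; the last joint's range is limited). The gripper opens to 91 mm and grips with 3 to 60 N. Pads are 32 mm wide; open, the fingers measure 118 mm over their backs; the gripper's body (76 mm by 178 mm) begins 60 mm behind the grasp point.
Start: joints at [-1.163, 0.379, 1.734, -0, 1.028, -0.033], TCP at [0.299, -0.633, 0.188] pointing down, gripper open.
Joint ranges: [-2.77, 2.77], [-0.74, 2.19], [0, 2.66], [-1.06, 4.2], [0.31, 2.87], [-3.08, 3.08]. Speed limits (rad/s): [1.89, 1.89, 2.39, 3.14, 3.14, 3.14].

### API

Orientations are given as a rotation vector (axis times angle).
In Python, from bench import * gives the robot as it stands.
- The arm moves only by the tool apply_moves, never from a script. Its argument "steps" is a list of rows, each a list of 3 entries, a list of its own where there are three numbers: the shift along the tool's x, y, z each as a share of 25 mm, from -1 to 1, then the turn, a rotation vector about the tool's x, y, z each as a share of 4 degrees, from -1 to 1, then the opening, from 0 (shut) to 1 (fully open). In form: [[[tx, ty, tz], [ax, ay, az], jaw], ...]. A call has 1 to 12 rows; each row shifts and turns the commanded pose from where the row before left it, along the tool's axes as they then stand; what a row does not reach is not made up. A row lasts 1/12 s, in which the tool goes at most 41.7 mm and 7.16 degrees, less where a joint would pass 70% of its speed; a pose out of reach is approached as far as the arm can. A call with a number of a shift or a turn outside -1 to 1 is refused whole. A call with a gripper value outside its range is refused whole. The fingers move at their own pace and stop on an object; the grip force is fixed at half the most. Time passes only in rows, so rows that do not move let the fingers close. It gives the time, the measured TCP pose, the force, the opening and the grip force at its end, in the units of the state.
- get_state(): the state, without advancing time (a new reading comes with each control period).
- get_image(name): name is "scene" or "side" or "wrist"; returns a dict with "image" (384x512x3 uint8, red, green, blue), "K" (3x3 intrinsics, pixels), "rvec" (rotation vector, rad) and "tvec" (3), from world to camera coordinates, as OpenCV has them. Camera axes: x right, y down, z forward; pixel columns grow to the right and rows downward; lengths in m; the calibration is good to about 2 mm. The wrist camera is an equidistant fisheye: a pixel r from the principal point sees the ray r / f radians off the axis. A picture is of the moment at which its call begins. There is no depth.
- hand_in(): hands the job in; it is judged then, once.
Trained networks look in a picture, given as the dict that the camera call returned (one of the last four; its "shot" number tells which), for a name from the list of things; names that differ only in an ending like _2 or _b are one class to them, and where a whole thing is asked for, a point or a joint stands for the part that bears it (a point fixed in the world has none). Each returns a list of dicts, best first, with "p" (0 to 1); they miss things now and then, are a little off and sometimes report something else, mostly with a low value. They report only what shows in the picture. A call takes as long as a camera call. They do not tell look-alikes from the thing itself.
- look_for(picture, target): "extent" ([left, top, right, bottom] in pixels, round what is visible of it).
- masks_of(picture, target): "pixels" (384x512 bool, what is visible of it) and "extent" ([left, top, right, bottom] in pixels, round what is visible of it).
The state is a dict: "t": time; "joints": joint angles; "qvel": joint speeds; "tau": joint torques, N m; "ee_pos": TCP position; "eef_rot": TCP orientation; "wrist_force": force on the tool from outside, world axes, zero at the start; "wrist_torque": the same for the moment, N m; "gripper_width": opening from 0.0 (shut) to 1.0 (fully open); "grip_force": force on a finger pad.
Only numpy, scipy, OpenCV 4.12 (cv2) and the standard library are available. Lean on these libraries where they do the work, as an engineer would, in place of code of your own. Each camera call takes 0.05 s, during which the arm holds its last target. There are 200 camera calls.

## Working session

There is one attempt and no reset: what is moved stays moved. The work goes in short steps, Python scripts to look and compute and a tool call to move; the robot and the scene stay as the last step left them, time stands still between calls to the robot, and variables do not carry over. Pictures are saved under pics/ and viewed, at most 14 in all, crops included, and the job is handed in when it is done.

Besides the shell and the picture viewer there is one more tool, called after "Call:" as name([rows], argument=value, ...), one row to a line, values as JSON. apply_moves: Moves the arm, as the interface text tells. Its arguments: {"type":"object","properties":{"steps":{"type":"array"}},"required":["steps"]}

```bash
mkdir -p pics; ls
python3 - <<'E'
from bench import *
import cv2
s=get_state();print({k:s[k] for k in ('t','ee_pos','eef_rot','gripper_width')})
for n in('scene','side','wrist'):
    p=get_image(n);cv2.imwrite(f'pics/{n}0.png',p['image'][:,:,::-1]);print(n,p['K'].tolist(),p['rvec'],p['tvec'])
E
```

```text
pics
{'t': 0.0, 'ee_pos': array([ 0.29850538, -0.63267216,  0.18728782]), 'eef_rot': array([-3.06453765e+00, -6.86604734e-01,  3.05261301e-04]), 'gripper_width': 0.998675366006889}
scene [[473.1444291389338, 0.0, 252.07196662231746], [0.0, 473.1444291389338, 183.8916904995195], [0.0, 0.0, 1.0]] [ 0.91447252  2.68657211 -0.79350136] [ 0.47626451 -0.21722953  1.54119678]
side [[461.40433668388863, 0.0, 250.27380482539127], [0.0, 461.40433668388863, 189.44553034455203], [0.0, 0.0, 1.0]] [ 1.99576561 -0.71695054  0.38485575] [-0.46823736  0.25767336  1.34629227]
wrist [[297.3186396354542, 0.0, 255.48756345092687], [0.0, 297.3186396354542, 189.52224794049894], [0.0, 0.0, 1.0]] [-2.46835535  1.5649055   0.19990384] [-0.69934061 -0.02745971  0.38970784]
```

View pics/scene0.png

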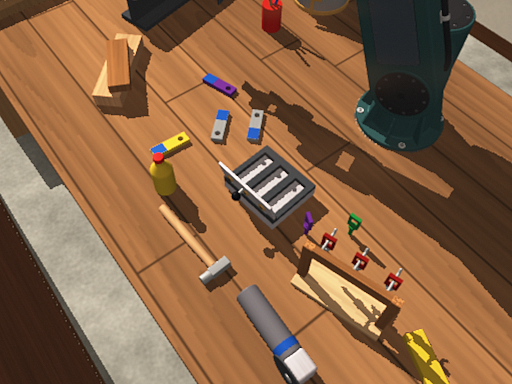

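View pics/side0.png

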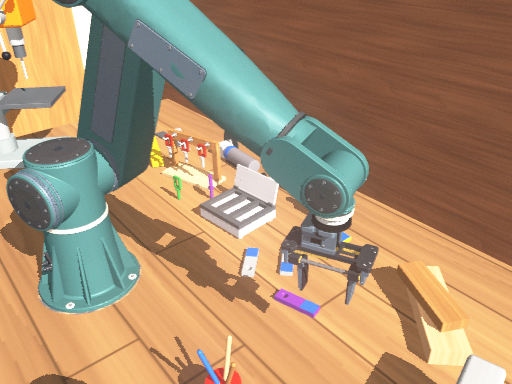

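The scene view shows two steel blanks at about (220,126) and (256,126). The jig is at (270,185) with its leaf open, and red pins hang near (330,240), (360,260) and (394,280). The purple and yellow blanks and the green and purple pins are look-alikes. The side view shows the same layout.

```bash
cat > h.py <<'E'
from bench import *
import numpy as np, cv2
from scipy.optimize import least_squares, minimize
from scipy.spatial.transform import Rotation as R
def proj(p,X):
    X=np.atleast_2d(X).astype(float); Rm=cv2.Rodrigues(np.array(p['rvec']))[0]
    c=X@Rm.T+np.array(p['tvec']); K=p['K']
    if p.get('fish'):
        r=np.hypot(c[:,0],c[:,1]); th=np.arctan2(r,c[:,2]); d=c[:,:2]*(th/np.maximum(r,1e-9))[:,None]
    else: d=c[:,:2]/c[:,2:]
    return np.c_[K[0,0]*d[:,0]+K[0,2],K[1,1]*d[:,1]+K[1,2]]
def ray(p,uv):
    K=p['K'];x=(uv[0]-K[0,2])/K[0,0];y=(uv[1]-K[1,2])/K[1,1]
    if p.get('fish'):
        th=np.hypot(x,y);s=np.sin(th)/max(th,1e-9);d=np.array([x*s,y*s,np.cos(th)])
    else: d=np.array([x,y,1.])
    Rm=cv2.Rodrigues(np.array(p['rvec']))[0]
    return -Rm.T@np.array(p['tvec']), Rm.T@(d/np.linalg.norm(d))
def at_z(p,uv,z):
    o,d=ray(p,uv);return o+d*(z-o[2])/d[2]
def tri(obs):
    A=np.zeros((3,3));b=np.zeros(3)
    for p,uv in obs:
        o,d=ray(p,uv);M=np.eye(3)-np.outer(d,d);A+=M;b+=M@o
    return np.linalg.solve(A,b)
def shot(n,f=None):
    p=get_image(n);p['fish']=(n=='wrist')
    if f: cv2.imwrite('pics/'+f,p['image'][:,:,::-1])
    return p
def col(p,m): return np.median(p['image'][m],axis=0).astype(int)
def tool(dx_world,rot): return R.from_rotvec(rot).inv().apply(dx_world)
E
python3 - <<'E'
from h import *
for n in('scene','side'):
    p=shot(n)
    for t in('jig','blank0','pin0','rack','leaf_knob','leaf','oil','grinder','hammer'):
        for d in masks_of(p,t):
            if d['p']<.3: continue
            m=d['pixels'];ys,xs=np.nonzero(m);c=(xs.mean(),ys.mean())
            z={'jig':.04,'blank0':.014,'pin0':.15,'rack':.1}.get(t,.03)
            print(n,t,round(d['p'],2),np.round(d['extent']),m.sum(),np.round(c,1),col(p,m),at_z(p,c,z).round(3))
E
```

```text
scene jig 0.72 [224. 145. 316. 228.] 4182 [268.9 185.6] [84 79 79] [ 0.519 -0.03   0.04 ]
scene jig 0.66 [295. 228. 406. 338.] 5322 [345.8 289.4] [178 113  66] [0.56  0.326 0.04 ]
scene jig 0.3 [211. 111. 230. 143.] 400 [219.8 125.2] [151 142 174] [ 0.501 -0.295  0.04 ]
scene blank0 0.82 [211. 108. 230. 142.] 413 [220.  124.6] [151 134 174] [ 0.487 -0.316  0.014]
scene blank0 0.74 [154. 130. 192. 155.] 445 [171.  143.7] [224 170  67] [ 0.651 -0.345  0.014]
scene blank0 0.73 [204.  73. 234.  98.] 356 [219.4  83.8] [103  54 158] [ 0.384 -0.462  0.014]
scene blank0 0.54 [246. 113. 264. 142.] 347 [255.  125.4] [136 136 175] [ 0.4   -0.246  0.014]
scene pin0 0.7 [304. 214. 314. 231.] 139 [307.8 222.3] [ 88  38 106] [0.559 0.163 0.15 ]
scene pin0 0.62 [349. 215. 360. 234.] 158 [353.3 222.8] [21 77 33] [0.472 0.232 0.15 ]
scene pin0 0.61 [385. 271. 402. 289.] 153 [393.8 279.8] [154  25  22] [0.502 0.394 0.15 ]
scene pin0 0.55 [323. 232. 340. 252.] 145 [328.9 241.6] [115  22  21] [0.554 0.233 0.15 ]
scene pin0 0.46 [353. 254. 366. 272.] 125 [359.8 260.6] [98 21 18] [0.53  0.313 0.15 ]
scene 
[... 957 characters left out ...]
00.] 93 [210.7 186.6] [223 121 226] [ 0.431 -0.012  0.15 ]
side pin0 0.63 [236. 166. 277. 205.] 972 [255.7 183.8] [236 225 223] [ 0.553 -0.093  0.15 ]
side pin0 0.43 [174. 176. 184. 196.] 147 [177.8 185.4] [133 201 108] [0.354 0.065 0.15 ]
side rack 0.76 [166. 125. 227. 189.] 1868 [194.1 159.9] [243 182 120] [0.548 0.275 0.1  ]
side leaf_knob 0.8 [237. 166. 279. 205.] 1065 [255.9 183.9] [236 225 223] [0.686 0.071 0.03 ]
side leaf 0.85 [230. 168. 279. 202.] 1031 [256.4 184.5] [236 225 223] [0.685 0.066 0.03 ]
side grinder 0.93 [217. 135. 261. 170.] 819 [236.7 153.9] [190 173 172] [0.79  0.326 0.03 ]
side hammer 0.65 [199. 167. 280. 239.] 3433 [243.3 202.9] [223 208 202] [ 0.566 -0.006  0.03 ]
```

View pics/wrist0.png

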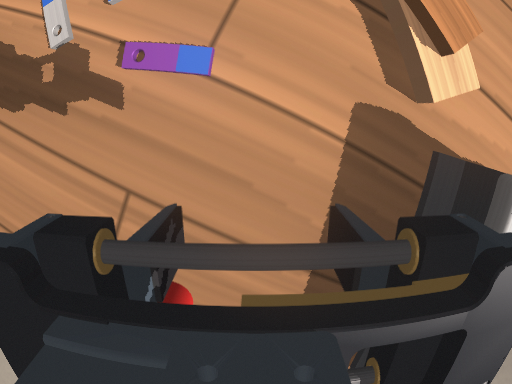

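The wrist view shows the purple look-alike at (168,58) and the end of steel blank B at (58,20). The camera looks ahead of the fingers.

Run:
```python
from h import *
p=shot('wrist');s=get_state()
T=R.from_rotvec(s['eef_rot']);Rm=cv2.Rodrigues(p['rvec'])[0]
c=-Rm.T@p['tvec']
print('tool axes\n',T.as_matrix().round(3))
print('cam in tool',T.inv().apply(c-s['ee_pos']).round(4),'cam axes in tool\n',(T.inv().as_matrix()@Rm.T).round(4))
for z in (0,.1): print(at_z(p,(256,100),z),at_z(p,(256,190),z))
```

```text
tool axes
 [[ 0.904  0.427  0.   ]
 [ 0.427 -0.904 -0.   ]
 [ 0.     0.    -1.   ]]
cam in tool [ 0.0705 -0.     -0.196 ] cam axes in tool
 [[-2.000e-04 -9.684e-01 -2.496e-01]
 [ 1.000e+00 -1.000e-04 -4.000e-04]
 [ 3.000e-04 -2.496e-01  9.684e-01]]
[ 0.37964491 -0.59552955  0.        ] [ 0.27257722 -0.64604344  0.        ]
[ 0.37515689 -0.59748632  0.1       ] [ 0.2959753  -0.63484371  0.1       ]
```

Call:
apply_moves([
  [[0.83,-0.97,-0.4],[0,0,0],1],
  [[0.83,-0.97,-0.4],[0,0,0],1],
  [[0.83,-0.97,-0.4],[0,0,0],1],
  [[0.83,-0.97,-0.4],[0,0,0],1],
  [[0.83,-0.97,-0.4],[0,0,0],1],
  [[0.83,-0.97,-0.4],[0,0,0],1],
  [[0.83,-0.97,-0.4],[0,0,0],1],
  [[0.83,-0.97,-0.4],[0,0,0],1],
  [[0.83,-0.97,-0.4],[0,0,0],1],
  [[0.83,-0.97,-0.4],[0,0,0],1],
  [[0.83,-0.97,-0.4],[0,0,0],1],
  [[0.83,-0.97,-0.4],[0,0,0],1],
])

```text
t: 2.2
ee_pos: [0.3998, -0.2622, 0.3086]
eef_rot: [3.065, 0.686, 0.0]
wrist_force: [0.7, -0.1, 0.5]
gripper_width: 1.003
grip_force: 0.0
```

Run:
```python
from h import *
import pickle
p=shot('wrist','w1.png');pickle.dump(p,open('w1.pkl','wb'));print(get_state()['ee_pos'])
for t in('jig','blank0','pin0'):
    for d in masks_of(p,t):
        if d['p']<.3: continue
        m=d['pixels'];ys,xs=np.nonzero(m);c=(xs.mean(),ys.mean())
        print(t,round(d['p'],2),np.round(d['extent']),m.sum(),np.round(c,1),col(p,m),at_z(p,c,.014).round(3))
```

```text
[ 0.40112072 -0.25903918  0.31041234]
jig 0.91 [ 88.   0. 231. 105.] 10808 [162.5  44.2] [99 94 95] [ 0.511 -0.036  0.014]
jig 0.51 [288.  88. 330. 158.] 1543 [308.2 125.9] [184 173 175] [ 0.485 -0.319  0.014]
blank0 0.85 [317. 200. 386. 227.] 815 [355.3 210.8] [ 91  80 164] [ 0.39  -0.466  0.014]
blank0 0.8 [290.  89. 330. 159.] 1506 [308.2 126.1] [184 174 175] [ 0.485 -0.319  0.014]
blank0 0.72 [228. 118. 267. 191.] 1514 [248.6 154. ] [180 171 173] [ 0.399 -0.25   0.014]
blank0 0.69 [342.  17. 385.  82.] 1312 [362.8  47.8] [240 207  84] [ 0.652 -0.345  0.014]
pin0 0.77 [62.  0. 92. 16.] 277 [78.2  7.4] [113  58 130] [0.528 0.169 0.014]
pin0 0.69 [ 91.   1. 232. 105.] 10866 [162.3  44.2] [99 94 95] [ 0.511 -0.036  0.014]
pin0 0.52 [14. 40. 50. 54.] 257 [30.  47.3] [ 62 133  68] [0.424 0.255 0.014]
```

View pics/w1.png

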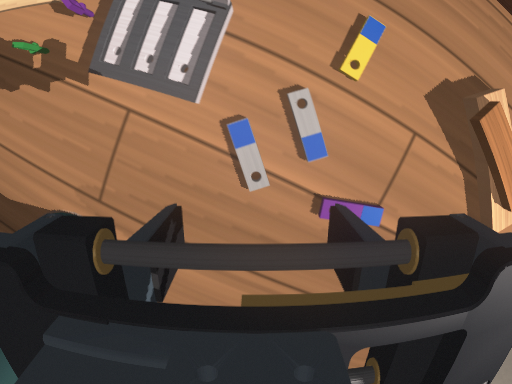

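The wrist view shows the following:
- **Blank A** is at (308,126), with its blue end towards the robot.
- **Blank B** is at (248,154), with its blue end towards the jig.
- **The jig** is at (162,44), cut off at the top of the picture.
- **Look-alikes** are the yellow blank at (363,48), the purple blank at (351,211), and the purple and green pins standing at the left.

Next I'll look over the jig.

Call:
apply_moves([
  [[0.56,-0.84,0],[0,0,0],1],
  [[0.56,-0.84,0],[0,0,0],1],
  [[0.56,-0.84,0],[0,0,0],1],
  [[0.56,-0.84,0],[0,0,0],1],
  [[0.56,-0.84,0],[0,0,0],1],
  [[0.56,-0.84,0],[0,0,0],1],
  [[0.56,-0.84,0],[0,0,0],1],
  [[0.56,-0.84,0],[0,0,0],1],
  [[0,0,0],[0,0,0],1],
  [[0,0,0],[0,0,0],1],
])

```text
t: 3.23
ee_pos: [0.4294, -0.064, 0.3075]
eef_rot: [-3.065, -0.688, 0.001]
wrist_force: [-0.7, 1.1, -0.4]
gripper_width: 1.0
grip_force: 0.0
```

Run:
```python
from h import *
import pickle
p=shot('wrist');pickle.dump(p,open('w2.pkl','wb'));print(get_state()['ee_pos'])
cv2.imwrite('pics/w2.png',cv2.resize(p['image'][:260,:,::-1],(800,406),interpolation=cv2.INTER_CUBIC))
# coarse blank fit from both
def fit(p,m,z0,x0):
    c=max(cv2.findContours(m.astype(np.uint8),0,1)[0],key=len)[:,0].astype(float)
    b=np.array([[i*.06,j*.018,k*.014] for i in(-1,1) for j in(-1,1) for k in(0,1)])
    def f(q):
        X=R.from_euler('z',q[2]).apply(b)+[q[0],q[1],z0]
        h=cv2.convexHull(proj(p,X).astype(np.float32))
        return [cv2.pointPolygonTest(h,tuple(map(float,a)),True) -.5 for a in c]
    r=least_squares(f,x0,loss='soft_l1',diff_step=1e-3);return r.x,np.sqrt(np.mean(r.fun**2))
p1=pickle.load(open('w1.pkl','rb'))
print(at_z(p1,(302,103),.014),at_z(p1,(317,150),.014),at_z(p1,(256,176),.014),at_z(p1,(241,130),.014))
```

```text
[ 0.4293244  -0.06462537  0.30756869]
[ 0.51438256 -0.2925577   0.014     ] [ 0.45530433 -0.35027854  0.014     ] [ 0.37086653 -0.27674936  0.014     ] [ 0.4303951  -0.22144186  0.014     ]
```

View pics/w2.png

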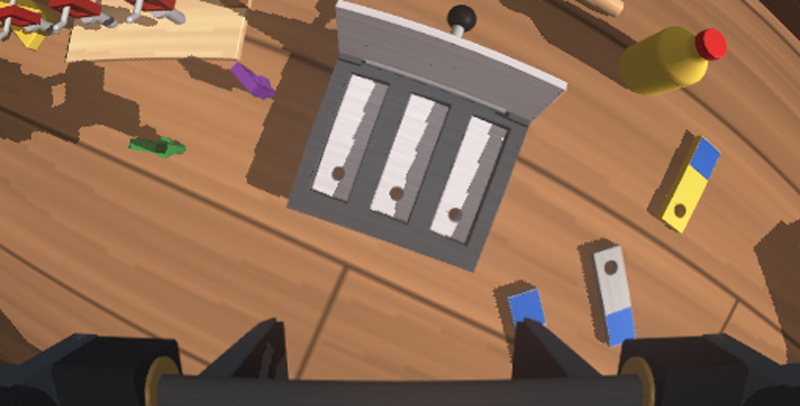

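```bash
cat >> h.py <<'E'
def blob(p,uv,w=8,thr=18,dark=None):
    """centroid of coloured (R-B) or dark blob nearest uv"""
    u,v=int(uv[0]),int(uv[1]);I=p['image'][v-w:v+w+1,u-w:u+w+1].astype(int)
    m=(I[...,0]-I[...,2]>thr) if dark is None else (I.sum(2)<dark)
    n,l,st,c=cv2.connectedComponentsWithStats(m.astype(np.uint8))
    k=1+np.argmin([np.hypot(*(c[i]-w))-.05*st[i,4] for i in range(1,n)])
    return c[k]+[u-w,v-w],st[k,4]
JIG=dict(b0=(-.038,-.062,.042),b1=(-.038,0,.042),b2=(-.038,.062,.042))
def jigpts(q,L):
    return R.from_euler('z',q[2]).apply(np.array(L,float))+[q[0],q[1],q[3] if len(q)>3 else 0]
E
python3 - <<'E'
from h import *
import pickle
p=pickle.load(open('w2.pkl','rb'))
uv=[];L=[]
for g,n in(((338,174),'b2'),((397,194),'b1'),((455,215),'b0')):
    c,a=blob(p,np.array(g)/1.5625);print(n,c,a);uv.append(c);L.append(JIG[n])
g=cv2.cvtColor(p['image'],cv2.COLOR_RGB2GRAY)
cs=np.array([(288,207),(472,271)],np.float32)/1.5625
cs=cv2.cornerSubPix(g,cs.reshape(-1,1,2).astype(np.float32),(4,4),(-1,-1),(3,50,.01))[:,0];print(cs)
L2=[(-.085,.098,.056),(-.085,-.098,.056)]
# nest openings near corners (top edge): 
for use in(0,1):
    U=np.array(uv+(list(cs) if use else []));LL=L+(L2 if use else [])
    for free in(0,1):
        f=lambda q:(proj(p,jigpts(q,LL))-U).ravel()
        r=least_squares(f,[.52,-.03,.3]+([0] if free else []));print(use,free,r.x.round(4),(f(r.x)).round(2))
E
```

```text
b2 [216.97727273 110.65909091] 44
b1 [253.21875  122.828125] 64
b0 [289.02173913 136.34782609] 46
[[182.6835  132.20906]
 [302.28552 174.25395]]
0 0 [ 0.5172 -0.0326  0.095 ] [-1.6  -0.69 -0.06  0.24  1.65  0.49]
0 1 [ 0.5166 -0.0327  0.0953 -0.0211] [ 0.03 -0.12 -0.06  0.24  0.03 -0.12]
1 0 [ 0.517  -0.0327  0.0966] [-1.61 -0.52 -0.04  0.34  1.69  0.54 -0.27 -0.24  0.21 -0.07]
1 1 [ 0.5166 -0.0327  0.0967 -0.0061] [-1.17 -0.2  -0.1   0.49  1.16  0.51  0.59 -0.21 -0.47 -0.59]
```

```bash
cat >> h.py <<'E'
def nest(y,z=.056,dx=.0615,dy=.0195): return [(a*dx,y+b*dy,z) for a,b in((-1,-1),(1,-1),(1,1),(-1,1))]
def overlay(p,polys,box,sc,f):
    u0,v0,u1,v1=box;I=cv2.resize(p['image'][v0:v1,u0:u1,::-1],None,fx=sc,fy=sc,interpolation=cv2.INTER_CUBIC)
    for P,c in polys:
        P=np.array(P);P=np.concatenate([np.linspace(P[i],P[(i+1)%len(P)],12) for i in range(len(P))])
        q=((proj(p,P)-[u0,v0]+.5)*sc-.5)
        cv2.polylines(I,[np.round(q*16).astype(np.int32)],True,c,1,cv2.LINE_AA,4)
    cv2.imwrite('pics/'+f,I)
E
python3 - <<'E'
from h import *
import pickle
p=pickle.load(open('w2.pkl','rb'))
q=[.517,-.0327,.0967]
t=np.linspace(0,6.28,24,endpoint=False)
P=[(jigpts(q,nest(y)),(0,255,0)) for y in(-.062,0,.062)]+[(jigpts(q,[(a*.085,b*.098,.056) for a,b in((-1,-1),(1,-1),(1,1),(-1,1))]),(0,0,255))]
P+=[(jigpts(q,[(-.038+.007*np.cos(a),y+.007*np.sin(a),.042) for a in t]),(255,0,255)) for y in(-.062,0,.062)]
overlay(p,P,(175,35,345,180),4.6,'o1.png')
E
```

```text
(no output)
```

View pics/o1.png

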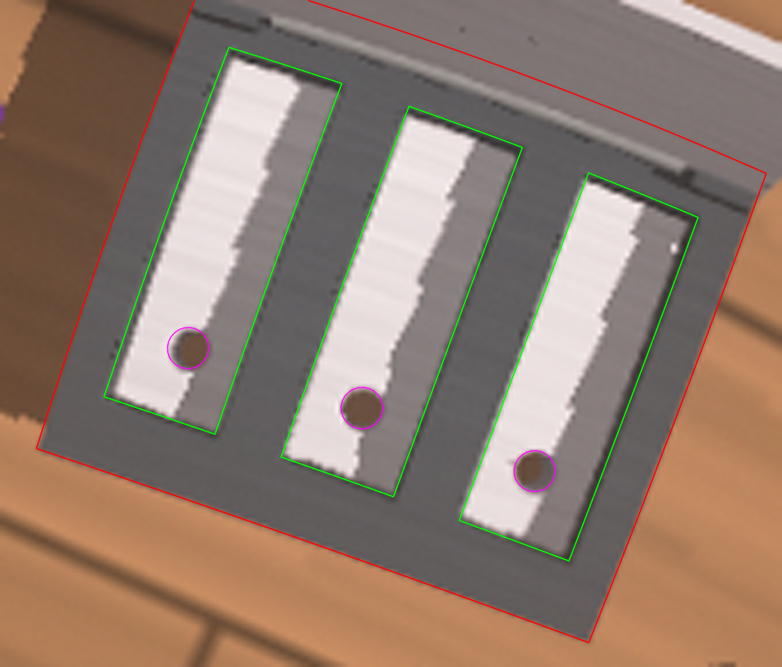

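The overlay agrees with the picture: the jig's outline, nest rims and bores all lie on the model, with jig pose about (0.517, -0.033) and yaw 0.097. Next I'll hover over blank A for a close measurement.

Call:
apply_moves([
  [[0,0,0],[0,0,-0.955],1],
  [[0,0,0],[0,0,-0.955],1],
  [[0,0,0],[0,0,-0.955],1],
  [[0,0,0],[0,0,-0.955],1],
  [[0,0,0],[0,0,-0.955],1],
])

```text
t: 3.7
ee_pos: [0.4292, -0.0654, 0.3077]
eef_rot: [-2.908, -1.188, 0.001]
wrist_force: [-0.4, -0.4, 0.3]
gripper_width: 1.0
grip_force: 0.0
```

Call:
apply_moves([
  [[-0.92,0.89,0.2],[0,0,0],1],
  [[-0.92,0.89,0.2],[0,0,0],1],
  [[-0.92,0.89,0.2],[0,0,0],1],
  [[-0.92,0.89,0.2],[0,0,0],1],
  [[-0.92,0.89,0.2],[0,0,0],1],
  [[-0.92,0.89,0.2],[0,0,0],1],
  [[-0.92,0.89,0.2],[0,0,0],1],
  [[-0.92,0.89,0.2],[0,0,0],1],
  [[-0.92,0.89,0.2],[0,0,0],1],
  [[-0.92,0.89,0.2],[0,0,0],1],
  [[0,0,0],[0,0,0],1],
  [[0,0,0],[0,0,0],1],
])

```text
t: 4.7
ee_pos: [0.4189, -0.386, 0.257]
eef_rot: [-2.91, -1.18, 0.001]
wrist_force: [0.1, 0.2, 0.0]
gripper_width: 1.004
grip_force: 0.0
```

```bash
cat >> h.py <<'E'
def fitblank(p,m,x0,z0=0,free=False):
    c=max(cv2.findContours(m.astype(np.uint8),0,1)[0],key=len)[:,0].astype(float)
    b=np.array([[i*.06,j*.018,k*.014] for i in(-1,1) for j in(-1,1) for k in(0,1)])
    def f(q):
        X=R.from_euler('z',q[2]).apply(b)+[q[0],q[1],z0+(q[3] if free else 0)]
        h=cv2.convexHull((proj(p,X)*64).astype(np.float32))
        return [cv2.pointPolygonTest(h,(a[0]*64,a[1]*64),True)/64-.5 for a in c]
    r=least_squares(f,list(x0)+([0.] if free else []),loss='soft_l1',x_scale=[.01,.01,.1]+([.01] if free else []),diff_step=1e-3)
    return r.x,np.sqrt(np.mean(r.fun**2))
def steelmask(p,d):
    """refine net mask: steel grey or blue pixels within the grown extent"""
    I=p['image'].astype(int);m=(I[...,2]>I[...,0]-12)&(I.sum(2)>190)
    e=d['extent'];B=np.zeros(m.shape,bool);B[max(0,int(e[1])-5):int(e[3])+6,max(0,int(e[0])-5):int(e[2])+6]=1
    n,l,st,c=cv2.connectedComponentsWithStats((m&B).astype(np.uint8))
    return cv2.morphologyEx((l==1+np.argmax(st[1:,4])).astype(np.uint8),cv2.MORPH_CLOSE,np.ones((3,3)))
def blanks(p):
    out=[]
    for d in masks_of(p,'blank0'):
        m=d['pixels']
        if d['p']<.3: continue
        k=col(p,m);sat=int(k.max()-k.min())
        S=steelmask(p,d);ys,xs=np.nonzero(S)
        if sat>60 or S.sum()<.6*m.sum(): continue
        I=p['image'].astype(int);bl=(S>0)&(I[...,2]-I[...,0]>60);by,bx=np.nonzero(bl)
        c=at_z(p,(xs.mean(),ys.mean()),.014);b=at_z(p,(bx.mean(),by.mean()),.014);v=b-c
        x0=[c[0],c[1],np.arctan2(v[1],v[0])]
        out.append((x0,)+tuple(fitblank(p,mm,x0) for mm in(m,S))+((fitblank(p,S,x0,free=True)),S))
    return out
E
python3 - <<'E'
from h import *
p=shot('wrist','w3.png');s=get_state();print(s['ee_pos'],s['eef_rot'],s['joints'].round(2) if hasattr(s['joints'],'round') else s['joints'])
for o in blanks(p): print(np.round(o[0],4),*[(a[0].round(4),a[1].round(2)) for a in o[1:4]])
E
```

```text
[ 0.41924988 -0.38488788  0.25729395] [-2.90958550e+00 -1.18177032e+00  7.53388460e-04] [-0.78  0.09  1.95  0.    1.09  0.02]
```

Run:
```python
from h import *
p=shot('wrist')
for d in masks_of(p,'blank0'):
    m=d['pixels'];S=steelmask(p,d);print(d['p'],np.round(d['extent']),m.sum(),S.sum(),col(p,m))
```

```text
0.94 [170.  74. 195. 151.] 1902 704 [180 169 173]
0.78 [235. 186. 313. 240.] 1695 1605 [134  72 156]
0.7 [311.  12. 377.  69.] 1567 517 [245 219  85]
0.61 [244.  61. 272. 137.] 1838 768 [188 179 180]
```

View pics/w3.png

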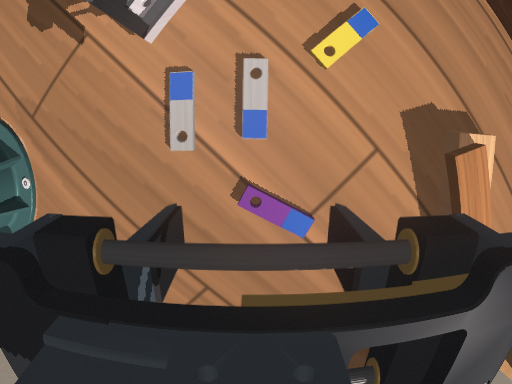

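The view shows blank B at (181,110) and blank A at (255,97), both in line with the tool, and the purple look-alike at (275,210). The steel is a slightly warm grey, so I'll loosen the threshold.

```bash
sed -i 's/I\[...,2\]>I\[...,0\]-12)&(I.sum(2)>190)/I[...,2]>I[...,0]-32)\&(I.sum(2)>230)/' h.py
python3 - <<'E'
from h import *
p=shot('wrist')
for o in blanks(p): print(o[4].sum(),np.round(o[0],4),*[(a[0].round(4),a[1].round(2)) for a in o[1:4]])
E
```

```text
1897 [ 0.3998 -0.2505  0.7882] (array([ 0.398 , -0.2504,  0.7441]), np.float64(0.74)) (array([ 0.397 , -0.2499,  0.7575]), np.float64(0.34)) (array([ 3.971e-01, -2.500e-01,  7.575e-01,  4.000e-04]), np.float64(0.34))
```

Run:
```python
from h import *
for i in range(2):
  p=shot('wrist')
  print([(round(d['p'],2),np.round(d['extent'])) for d in masks_of(p,'blank0')])
  for o in blanks(p): print(o[4].sum(),np.round(o[0],4),*[(a[0].round(4),a[1].round(2)) for a in o[1:4]])
```

```text
[(0.88, array([243.,  62., 274., 138.])), (0.78, array([168.,  74., 195., 151.])), (0.64, array([235., 189., 315., 239.]))]
1901 [ 0.4844 -0.3201 -2.3895] (array([ 0.4863, -0.3189, -2.3914]), np.float64(0.44)) (array([ 0.4858, -0.3187, -2.3809]), np.float64(0.32)) (array([ 4.8580e-01, -3.1870e-01, -2.3808e+00,  7.0000e-04]), np.float64(0.32))
1892 [ 0.3998 -0.2506  0.7917] (array([ 0.3974, -0.2504,  0.7587]), np.float64(0.5)) (array([ 0.3971, -0.2499,  0.7603]), np.float64(0.3)) (array([ 3.970e-01, -2.499e-01,  7.604e-01, -4.000e-04]), np.float64(0.3))
[(0.94, array([171.,  71., 195., 150.])), (0.93, array([312.,  12., 379.,  70.])), (0.87, array([236., 187., 314., 238.])), (0.84, array([244.,  58., 269., 139.]))]
1895 [ 0.3999 -0.2506  0.7884] (array([ 0.3978, -0.2502,  0.7575]), np.float64(0.51)) (array([ 0.3972, -0.2499,  0.7595]), np.float64(0.22)) (array([ 3.973e-01, -2.499e-01,  7.595e-01,  3.000e-04]), np.float64(0.22))
1901 [ 0.4842 -0.3203 -2.385 ] (array([ 0.4866, -0.3184, -2.3825]), np.float64(0.43)) (array([ 0.4859, -0.3187, -2.3839]), np.float64(0.34)) (array([ 4.8590e-01, -3.1870e-01, -2.3839e+00,  3.0000e-04]), np.float64(0.34))
```

Call:
apply_moves([
  [[0.94,-0.022,0.8],[0,0,0.17],1],
  [[0.94,-0.022,0.8],[0,0,0],1],
  [[0.94,-0.022,0.8],[0,0,0],1],
  [[0.94,-0.022,0.8],[0,0,0],1],
  [[0,0,0.7],[0,0,0],1],
  [[0,0,0.7],[0,0,0],1],
  [[0,0,0.7],[0,0,0],1],
  [[0,0,0.7],[0,0,0],1],
  [[0,0,0.7],[0,0,0],1],
  [[0,0,0.7],[0,0,0],1],
  [[0,0,0.7],[0,0,0],1],
  [[0,0,0],[0,0,0],1],
])

```text
t: 6.3
ee_pos: [0.4851, -0.316, 0.0526]
eef_rot: [-2.913, -1.168, 0.004]
wrist_force: [-0.5, 0.8, 0.1]
gripper_width: 0.999
grip_force: 0.0
```

```bash
cat >> h.py <<'E'
def yaw(s): 
    x=R.from_rotvec(s['eef_rot']).apply([1,0,0]);return np.arctan2(x[1],x[0])
def delta(xyz,yw):
    s=get_state();T=R.from_rotvec(s['eef_rot']);y=yaw(s)
    ty=(np.array(yw)-y+np.pi)%(2*np.pi)-np.pi
    # tool axes at target yaw (rotation done first)
    c,sn=np.cos(yw),np.sin(yw);d=np.array(xyz)-s['ee_pos']
    print('pos',s['ee_pos'].round(4),'yaw',round(np.degrees(y),2),'t',round(s['t'],1),'tilt z',T.apply([0,0,1]).round(4))
    print('turn rows(az units)',round(-np.degrees(ty)/4,3),' shift units (after turn)',(np.array([d[0]*c+d[1]*sn,d[0]*sn-d[1]*c,-d[2]])/.025).round(3))
E
python3 - <<'E'
from h import *
delta([.4858,-.3187,.008],.7595)
E
```

```text
pos [ 0.4851 -0.316   0.0526] yaw 43.68 t 6.3 tilt z [-0.0034  0.0024 -1.    ]
turn rows(az units) 0.042  shift units (after turn) [-0.056  0.097  1.783]
```

Call:
apply_moves([
  [[-0.05,0.09,0.6],[0,0,0],1],
  [[0,0,0.6],[0,0,0],1],
  [[0,0,0.58],[0,0,0],1],
  [[0,0,0],[0,0,0],1],
  [[0,0,0],[0,0,0],0.2],
  [[0,0,0],[0,0,0],0.2],
  [[0,0,0],[0,0,0],0.2],
  [[0,0,0],[0,0,0],0.2],
  [[0,0,0],[0,0,0],0.2],
  [[0,0,0],[0,0,0],0.2],
  [[0,0,0],[0,0,0],0.2],
  [[0,0,0],[0,0,0],0.2],
])

```text
t: 7.3
ee_pos: [0.4874, -0.3197, 0.011]
eef_rot: [2.916, 1.169, 0.0]
wrist_force: [0.5, -0.4, 0.5]
gripper_width: 0.448
grip_force: 0.0
```

Run:
```python
from h import *
s=get_state();print(s['gripper_width']*91,s['grip_force'],s['wrist_force'])
delta([.4858,-.3187,.008],.7595)
```

```text
40.77506590063483 0.0 [ 0.47088417 -0.40792417  0.45895622]
pos [ 0.4874 -0.3197  0.011 ] yaw 43.67 t 7.3 tilt z [ 1.e-04 -1.e-04 -1.e+00]
turn rows(az units) 0.04  shift units (after turn) [-0.019 -0.071  0.121]
```

Call:
apply_moves([
  [[0,0,0.12],[0,0,0],0.5],
  [[0,0,0],[0,0,0],0.5],
  [[0,0,0],[0,0,0],0.2],
  [[0,0,0],[0,0,0],0.2],
  [[0,0,0],[0,0,0],0.2],
  [[0,0,0],[0,0,0],0.2],
  [[0,0,0],[0,0,0],0.2],
])

```text
t: 7.88
ee_pos: [0.4874, -0.3196, 0.008]
eef_rot: [2.916, 1.169, 0.0]
wrist_force: [0.1, 0.1, -0.8]
gripper_width: 0.207
grip_force: 0.0
```

Run:
```python
from h import *
s=get_state();print(s['gripper_width']*91,s['grip_force'],s['wrist_force'])
delta([.4858,-.3187,.008],.7595)
```

```text
18.87978450563393 0.0 [ 0.14969999  0.14194703 -0.82860694]
pos [ 0.4874 -0.3196  0.008 ] yaw 43.68 t 7.9 tilt z [ 1.e-04 -0.e+00 -1.e+00]
turn rows(az units) 0.04  shift units (after turn) [-0.02  -0.07  -0.001]
```

Run:
```python
from h import *
p=shot('wrist','w4.png');s=shot('scene')
cv2.imwrite('pics/s4.png',s['image'][:,:,::-1])
a=p['image'];b=cv2.resize(s['image'][70:180,150:320],(512,331))
cv2.imwrite('pics/c4.png',np.vstack([a[:260],b])[:,:,::-1])
```

```text
(no output)
```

View pics/c4.png

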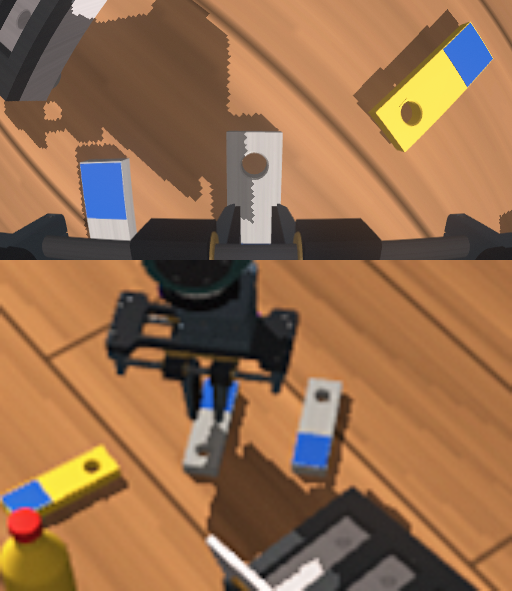

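The picture shows the fingers closed to 19 mm over the top of blank A. They slid over the blank, so I'll open, go lower and re-grip.

Call:
apply_moves([
  [[0,-0.07,0],[0,0,0],0.7],
  [[0,0,0],[0,0,0],0.7],
  [[0,0,0],[0,0,0],0.7],
  [[0,0,0],[0,0,0],0.7],
  [[0,0,0],[0,0,0],0.7],
  [[0,0,0],[0,0,0],0.7],
])

```text
t: 8.48
ee_pos: [0.4861, -0.3184, 0.0079]
eef_rot: [2.916, 1.169, 0.0]
wrist_force: [0.0, -0.8, -0.2]
gripper_width: 0.608
grip_force: 0.0
```

Run:
```python
from h import *
p=shot('wrist');s=get_state();print(s['gripper_width'],s['wrist_force'])
for o in blanks(p): print(o[4].sum(),np.round(o[0],4),*[(a[0].round(4),a[1].round(2)) for a in o[1:4]])
delta([.4858,-.3187,.002],.7595)
cv2.imwrite('pics/w5.png',cv2.resize(p['image'][110:260,130:380,::-1],None,fx=3,fy=3))
```

```text
0.6502015101090792 [ 0.14952454 -0.27275519 -0.040092  ]
pos [ 0.4861 -0.3184  0.0079] yaw 43.68 t 8.6 tilt z [-0. -0. -1.]
turn rows(az units) 0.04  shift units (after turn) [-0.018  0.     0.238]
```

View pics/w5.png

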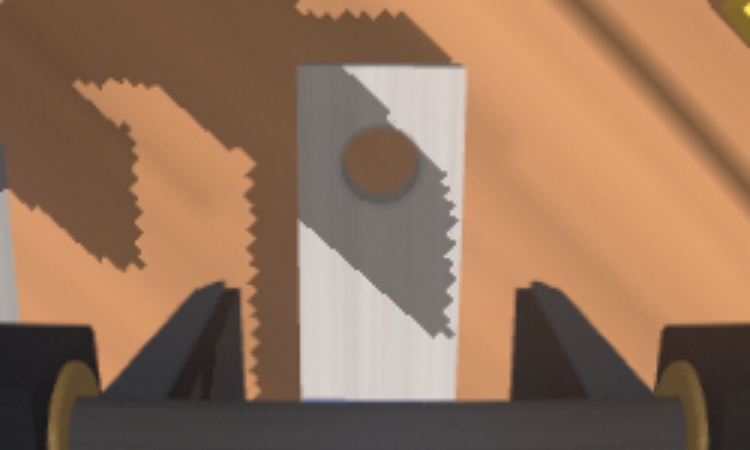

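The fingers stand either side of blank A and centred on it, so the grip was only too shallow.

Call:
apply_moves([
  [[0,0,0.12],[0,0,0],0.7],
  [[0,0,0.1],[0,0,0],0.7],
  [[0,0,0],[0,0,0],0],
  [[0,0,0],[0,0,0],0],
  [[0,0,0],[0,0,0],0],
  [[0,0,0],[0,0,0],0],
  [[0,0,0],[0,0,0],0],
  [[0,0,0],[0,0,0],0],
])

```text
t: 9.25
ee_pos: [0.4862, -0.3184, 0.0025]
eef_rot: [2.916, 1.169, 0.0]
wrist_force: [-0.3, -0.5, -0.3]
gripper_width: 0.293
grip_force: 0.0
```

Run:
```python
from h import *
s=get_state();print(s['gripper_width']*91,s['grip_force'],s['wrist_force'])
delta([.4858,-.3187,.002],.7595)
```

```text
26.657736231521117 0.0 [-0.32364088 -0.54457462 -0.27614177]
pos [ 0.4862 -0.3184  0.0025] yaw 43.68 t 9.2 tilt z [ 1.e-04 -1.e-04 -1.e+00]
turn rows(az units) 0.04  shift units (after turn) [-0.019 -0.001  0.02 ]
```

Run:
```python
from h import *
p=shot('wrist');s=get_state();print(s['gripper_width'],s['grip_force'],s['wrist_force'],s['ee_pos'])
q=shot('side')
a=cv2.resize(p['image'][110:260,130:380,::-1],None,fx=3,fy=3)
uv=proj(q,[s['ee_pos']])[0].astype(int);print(uv)
b=cv2.resize(q['image'][uv[1]-30:uv[1]+20,uv[0]-50:uv[0]+50,::-1],(300,150))
a[:150,:300]=b
cv2.imwrite('pics/w6.png',a)
```

```text
0.24764660231655586 0.0 [-0.18152483 -0.31634156 -0.27639216] [ 0.48616465 -0.31838093  0.00248642]
[286 261]
```

View pics/w6.png

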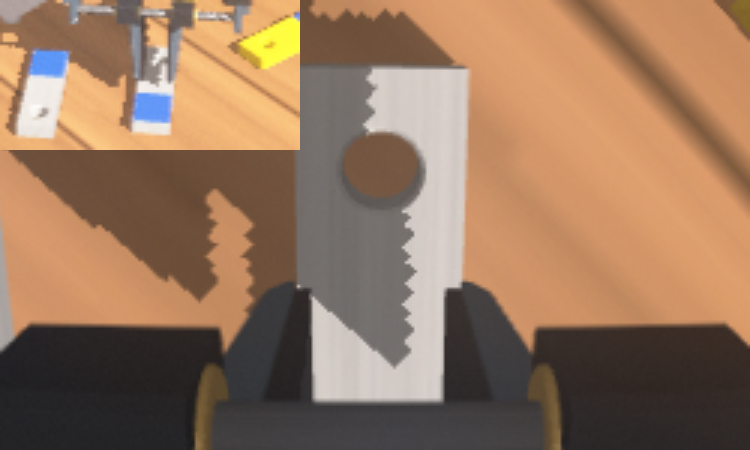

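The side inset shows the fingertips about 3 px above where the reported TCP projects, so the real tips sit roughly 10 mm higher than I assumed. I'll open and feel down in small steps.

Call:
apply_moves([
  [[0,0,0],[0,0,0],0.65],
  [[0,0,0],[0,0,0],0.65],
  [[0,0,0],[0,0,0],0.65],
  [[0,0,0],[0,0,0],0.65],
  [[0,0,0],[0,0,0],0.65],
  [[0,0,0],[0,0,0],0.65],
  [[0,0,0.1],[0,0,0],0.65],
  [[0,0,0.1],[0,0,0],0.65],
  [[0,0,0],[0,0,0],0.65],
])

```text
t: 10.1
ee_pos: [0.4858, -0.3182, -0.0032]
eef_rot: [-2.916, -1.168, 0.001]
wrist_force: [-0.4, 0.0, 0.1]
gripper_width: 0.65
grip_force: 0.0
```

Call:
apply_moves([
  [[0,0,0.1],[0,0,0],0.65],
  [[0,0,0],[0,0,0],0.65],
])

```text
t: 10.27
ee_pos: [0.4859, -0.3182, -0.0055]
eef_rot: [-2.916, -1.168, 0.0]
wrist_force: [-1.0, -0.1, 0.6]
gripper_width: 0.65
grip_force: 0.0
```

Call:
apply_moves([
  [[0,0,0.1],[0,0,0],0.65],
  [[0,0,0],[0,0,0],0.65],
])

```text
t: 10.43
ee_pos: [0.486, -0.3182, -0.0079]
eef_rot: [-2.916, -1.169, 0.0]
wrist_force: [0.8, 0.1, -0.6]
gripper_width: 0.647
grip_force: 0.0
```

Call:
apply_moves([
  [[0,0,0.1],[0,0,0],0.65],
  [[0,0,0],[0,0,0],0.65],
])

```text
t: 10.6
ee_pos: [0.486, -0.3182, -0.0105]
eef_rot: [-2.916, -1.168, 0.0]
wrist_force: [-0.3, 0.3, 0.1]
gripper_width: 0.65
grip_force: 0.0
```

Call:
apply_moves([
  [[0,0,0.05],[0,0,0],0.65],
  [[0,0,0],[0,0,0],0.65],
])

```text
t: 10.77
ee_pos: [0.4861, -0.3183, -0.0115]
eef_rot: [-2.916, -1.169, 0.0]
wrist_force: [0.3, 0.8, -1.1]
gripper_width: 0.651
grip_force: 0.0
```

Call:
apply_moves([
  [[0,0,0],[0,0,0],0],
  [[0,0,0],[0,0,0],0],
  [[0,0,0],[0,0,0],0],
  [[0,0,0],[0,0,0],0],
  [[0,0,0],[0,0,0],0],
  [[0,0,0],[0,0,0],0],
])

```text
t: 11.27
ee_pos: [0.4862, -0.3184, -0.0113]
eef_rot: [2.916, 1.169, 0.0]
wrist_force: [0.1, -0.6, -0.2]
gripper_width: 0.243
grip_force: 0.0
```

Run:
```python
from h import *
import pickle
pickle.dump({n:shot(n) for n in('scene','side','wrist')},open('closed.pkl','wb'))
print(get_state()['gripper_width'])
```

```text
0.11214832490753825
```

Call:
apply_moves([
  [[0,0,0],[0,0,0],0.65],
  [[0,0,0],[0,0,0],0.65],
  [[0,0,0],[0,0,0],0.65],
  [[0,0,0],[0,0,0],0.65],
  [[0,0,0],[0,0,0],0.65],
  [[0,0,0],[0,0,0],0.65],
  [[0,0,0],[0,0,0],0.65],
])

```text
t: 12.0
ee_pos: [0.4861, -0.3184, -0.0113]
eef_rot: [2.916, 1.169, 0.0]
wrist_force: [0.5, -0.6, -0.1]
gripper_width: 0.587
grip_force: 0.0
```

Run:
```python
from h import *
import pickle
C=pickle.load(open('closed.pkl','rb'));O={n:shot(n) for n in('scene','side','wrist')};pickle.dump(O,open('open.pkl','wb'))
s=get_state();print(s['gripper_width'],s['ee_pos'],s['wrist_force'])
T=R.from_rotvec(s['eef_rot'])
tiles=[]
for n in('scene','side'):
    u,v=proj(O[n],[s['ee_pos']])[0].astype(int);print(n,u,v)
    for P in(C,O):
        I=P[n]['image'][v-45:v+25,u-45:u+45,::-1].copy();I=cv2.resize(I,None,fx=4,fy=4,interpolation=cv2.INTER_CUBIC)
        for w in(-.03,.03):
            for z,c in((0,(0,0,255)),(.02,(0,255,0))):
                q=proj(O[n],[s['ee_pos']+T.apply([0,w,0])+[0,0,z]])[0]-[u-45,v-45];cv2.circle(I,tuple(np.round(q*4).astype(int)),3,c,-1)
        tiles.append(I)
cv2.imwrite('pics/d7.png',np.vstack([np.hstack(tiles[:2]),np.hstack(tiles[2:])]))
```

```text
0.6476642564131082 [ 0.48615619 -0.31836474 -0.01129178] [ 0.4381803   0.19016286 -0.7785946 ]
scene 219 129
side 286 265
```

View pics/d7.png

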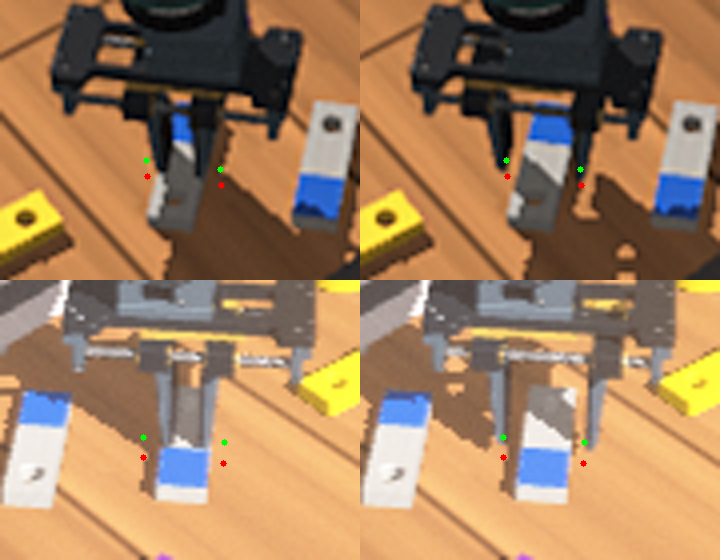

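Run:
```python
from h import *
import pickle
O=pickle.load(open('open.pkl','rb'));C=pickle.load(open('closed.pkl','rb'))
sc=lambda x,y:(219-45+x/4,129-45+y/4); sd=lambda x,y:(286-45+x/4,265-45+y/4)
for a,b in(((145,170),(232,167)),((223,182),(143,166)),((184,176),(187.5,166.5))): 
    print(tri([(O['scene'],sc(*a)),(O['side'],sd(*b))]).round(4))
# dark-finger profile at last image: print dark mask bottom rows of changed px
for n in('scene','side'):
    d=np.abs(O[n]['image'].astype(int)-C[n]['image'].astype(int)).sum(2)>60
    dk=(O[n]['image'].sum(2)<170)&d
    u,v=proj(O[n],[[.486,-.318,0]])[0].astype(int)
    print(n,u,v);print('\n'.join(''.join('#' if x else '.' for x in r) for r in dk[v-25:v+12,u-22:u+22]))
```

```text
[ 0.5119 -0.3399  0.0006]
[ 0.4666 -0.2934 -0.0031]
[ 0.4893 -0.3167 -0.0012]
scene 219 126
............................................
............................................
...##.......................................
...##..#....................................
...###......................................
...#####....................................
..######.......................##.####......
..######.......................#.######.....
..........###....................#####......
..#####..#####...................#####......
..######.##.............####...#######......
...#####..#.............##..#..#####........
.......#..##.................#..##.##.......
.........#####...............#..#####.......
.........#####.................######.......
.........######................######.......
..........#####................####.........
..........#####................####.........
..........#####................####.........
..........#####...............#####.........
...........####...............####..........
...........###................####..........
...........###....
[... 1634 characters left out ...]
.........................
............................................
............................................
............................................
............................................
............................................
............................................
............................................
............................................
............................................
............................................
............................................
............................................
............................................
............................................
............................................
```

Run:
```python
from h import *
import pickle
O=pickle.load(open('open.pkl','rb'));C=pickle.load(open('closed.pkl','rb'))
s=get_state();T=R.from_rotvec(s['eef_rot']);tl=[]
for P,w in((C,.005),(O,.0296)):
    p=P['wrist'];I=cv2.resize(p['image'][110:260,160:350,::-1],None,fx=4,fy=4,interpolation=cv2.INTER_CUBIC)
    for sg in(-1,1):
        for z,c in((0,(0,0,255)),(-.01,(0,255,0)),(-.02,(255,0,255)),(-.03,(0,255,255))):
            q=proj(p,[s['ee_pos']+T.apply([.016,sg*w,z])])[0]-[160,110];cv2.circle(I,tuple(np.round(q*4).astype(int)),3,c,-1)
    tl.append(I[:, 0:760])
    S=np.array([.4858,-.3187,0.]);
cv2.imwrite('pics/d8.png',cv2.resize(np.vstack(tl),(500,790))[:600] if 0 else np.hstack([cv2.resize(t,(400,316)) for t in tl]))
print(proj(O['wrist'],[.4858-.038*np.cos(-2.382),-.3187-.038*np.sin(-2.382),.014]),blob(O['wrist'],proj(O['wrist'],[.4858-.038*np.cos(-2.382),-.3187-.038*np.sin(-2.382),.014])[0],w=14))
```

```text
[[255.59225476 171.22922205]] (array([256.44007859, 168.04125737]), np.int32(509))
```

View pics/d8.png

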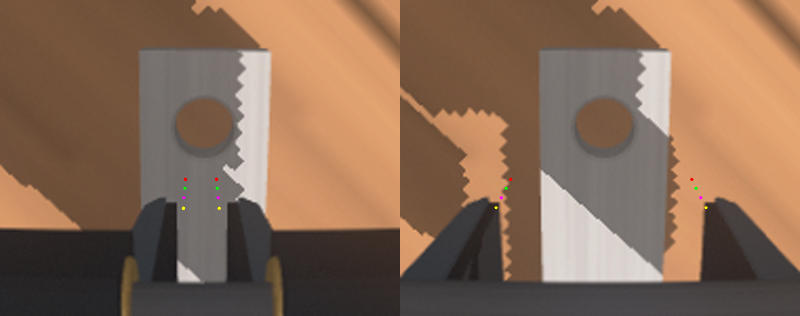

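The fingertip corners show 20–30 mm behind the reported TCP along the fingers, which explains the closing above the blank. I'll keep feeling down until something touches.

Call:
apply_moves([
  [[0,0,0.1],[0,0,0],0.65],
  [[0,0,0.05],[0,0,0],0.65],
  [[0,0,0],[0,0,0],0.65],
])

```text
t: 12.4
ee_pos: [0.4859, -0.3182, -0.0154]
eef_rot: [-2.916, -1.169, 0.0]
wrist_force: [0.2, -0.3, -0.6]
gripper_width: 0.65
grip_force: 0.0
```

Call:
apply_moves([
  [[0,0,0.1],[0,0,0],0.65],
  [[0,0,0.02],[0,0,0],0.65],
  [[0,0,0],[0,0,0],0.65],
])

```text
t: 12.65
ee_pos: [0.486, -0.3182, -0.0183]
eef_rot: [-2.916, -1.168, 0.0]
wrist_force: [-0.7, -0.8, -0.2]
gripper_width: 0.651
grip_force: 0.0
```

Call:
apply_moves([
  [[0,0,0.08],[0,0,0],0.65],
  [[0,0,0],[0,0,0],0.65],
])

```text
t: 12.82
ee_pos: [0.486, -0.3183, -0.0203]
eef_rot: [-2.916, -1.168, 0.0]
wrist_force: [-0.2, -0.3, -0.1]
gripper_width: 0.651
grip_force: 0.0
```

Call:
apply_moves([
  [[0,0,0.08],[0,0,0],0.65],
  [[0,0,0],[0,0,0],0.65],
])

```text
t: 12.98
ee_pos: [0.486, -0.3183, -0.0224]
eef_rot: [-2.916, -1.168, 0.0]
wrist_force: [-0.2, 0.6, -0.0]
gripper_width: 0.647
grip_force: 0.0
```

Call:
apply_moves([
  [[0,0,0],[0,0,0],0],
  [[0,0,0],[0,0,0],0],
  [[0,0,0],[0,0,0],0],
  [[0,0,0],[0,0,0],0],
  [[0,0,0],[0,0,0],0],
  [[0,0,0],[0,0,0],0],
])

```text
t: 13.48
ee_pos: [0.4862, -0.3184, -0.022]
eef_rot: [2.916, 1.169, 0.0]
wrist_force: [-0.1, 0.8, 0.1]
gripper_width: 0.396
grip_force: 30.0
```

It holds: the opening reads 36 mm at 30 N. So the real fingertips are about 26 mm short of the reported TCP, and I'll use tip z = reading + 0.026. I'll regrip 5 mm higher so the fingers clear the jig top.

Call:
apply_moves([
  [[0,0,0],[0,0,0],0.5],
  [[0,0,0],[0,0,0],0.5],
  [[0,0,0],[0,0,0],0.5],
  [[0,0,-0.2],[0,0,0],0.5],
  [[0,0,0],[0,0,0],0.5],
  [[0,0,0],[0,0,0],0.2],
  [[0,0,0],[0,0,0],0.2],
  [[0,0,0],[0,0,0],0.2],
  [[0,0,0],[0,0,0],0.2],
  [[0,0,0],[0,0,0],0.2],
])

```text
t: 14.32
ee_pos: [0.4862, -0.3184, -0.0169]
eef_rot: [2.916, 1.168, 0.0]
wrist_force: [-1.5, 0.3, 5.2]
gripper_width: 0.393
grip_force: 30.0
```

Call:
apply_moves([
  [[0,0,0],[0,0,0],0.2],
  [[0,0,-0.3],[0,0,0],0.2],
  [[0,0,-0.7],[0,0,0],0.2],
  [[0,0,-1],[0,0,0],0.2],
  [[0,0,-1],[0,0,0],0.2],
  [[0,0,-1],[0,0,0],0.2],
  [[0,0,-1],[0,0,0],0.2],
  [[0,0,0],[0,0,0],0.2],
  [[0,0,0],[0,0,0],0.2],
])

```text
t: 15.07
ee_pos: [0.4865, -0.3186, 0.1089]
eef_rot: [2.914, 1.168, 0.002]
wrist_force: [-0.0, 0.1, -4.2]
gripper_width: 0.392
grip_force: 30.0
```

Run:
```python
from h import *
q=[.517,-.0327,.0967]
c=jigpts(q,[(0,-.062,0)])[0];print(c, 'target yaw',q[2]+np.pi)
delta([c[0],c[1],.10],q[2]+np.pi);s=get_state();print(s['joints'],s['grip_force'],s['gripper_width'])
```

```text
[ 0.52298606 -0.09441035  0.        ] target yaw 3.238292653589793
pos [ 0.4865 -0.3186  0.1089] yaw 43.68 t 15.1 tilt z [ 0.0017 -0.0012 -1.    ]
turn rows(az units) -35.464  shift units (after turn) [-2.318  8.786  0.355]
[-6.19885156e-01  3.03902540e-01  2.01231704e+00  8.77642952e-06
  8.23309014e-01  1.88492834e-01] 29.992361068725586 0.39185291283900275
```

Call:
apply_moves([
  [[0,0,-0.3],[0,0,-1],0.2],
  [[0,0,-0.3],[0,0,-1],0.2],
  [[0,0,0],[0,0,-1],0.2],
  [[0,0,0],[0,0,-1],0.2],
  [[0,0,0],[0,0,-1],0.2],
  [[0,0,0],[0,0,-1],0.2],
  [[0,0,0],[0,0,-1],0.2],
  [[0,0,0],[0,0,-1],0.2],
  [[0,0,0],[0,0,-1],0.2],
  [[0,0,0],[0,0,-1],0.2],
  [[0,0,0],[0,0,-1],0.2],
  [[0,0,0],[0,0,-1],0.2],
])

```text
t: 16.07
ee_pos: [0.485, -0.3176, 0.1209]
eef_rot: [-2.183, -2.255, 0.001]
wrist_force: [-0.1, 0.8, -3.3]
gripper_width: 0.396
grip_force: 30.0
```

Call:
apply_moves([
  [[0,0,0],[0,0,-1],0.2],
  [[0,0,0],[0,0,-1],0.2],
  [[0,0,0],[0,0,-1],0.2],
  [[0,0,0],[0,0,-1],0.2],
  [[0,0,0],[0,0,-1],0.2],
  [[0,0,0],[0,0,-1],0.2],
  [[0,0,0],[0,0,-1],0.2],
  [[0,0,0],[0,0,-1],0.2],
  [[0,0,0],[0,0,-1],0.2],
  [[0,0,0],[0,0,-1],0.2],
  [[0,0,0],[0,0,-1],0.2],
  [[0,0,0],[0,0,-1],0.2],
])

```text
t: 17.07
ee_pos: [0.485, -0.3176, 0.1208]
eef_rot: [-1.077, -2.948, -0.001]
wrist_force: [-0.5, 0.6, -4.3]
gripper_width: 0.389
grip_force: 30.0
```

Call:
apply_moves([
  [[0,0,0],[0,0,-1],0.2],
  [[0,0,0],[0,0,-1],0.2],
  [[0,0,0],[0,0,-1],0.2],
  [[0,0,0],[0,0,-1],0.2],
  [[0,0,0],[0,0,-1],0.2],
  [[0,0,0],[0,0,-1],0.2],
  [[0,0,0],[0,0,-1],0.2],
  [[0,0,0],[0,0,-1],0.2],
  [[0,0,0],[0,0,-1],0.2],
  [[0,0,0],[0,0,-1],0.2],
  [[0,0,0],[0,0,-1],0.2],
  [[0,0,0],[0,0,-0.5],0.2],
])

```text
t: 18.07
ee_pos: [0.485, -0.3176, 0.1208]
eef_rot: [0.162, -3.135, -0.003]
wrist_force: [-1.2, -0.3, -4.1]
gripper_width: 0.391
grip_force: 30.0
```

Run:
```python
from h import *
delta([.5230,-.0944,.10],.0967+np.pi);s=get_state();print(s['joints'][5],s['grip_force'],s['gripper_width'])
```

```text
pos [ 0.485  -0.3176  0.1208] yaw -174.09 t 18.1 tilt z [-0.0025  0.0018 -1.    ]
turn rows(az units) 0.092  shift units (after turn) [-2.374  8.739  0.834]
-2.293832766280222 29.99213308095932 0.3914056801819817
```

Call:
apply_moves([
  [[-0.237,0.874,0],[0,0,0.09],0.2],
  [[-0.237,0.874,0],[0,0,0],0.2],
  [[-0.237,0.874,0],[0,0,0],0.2],
  [[-0.237,0.874,0],[0,0,0],0.2],
  [[-0.237,0.874,0],[0,0,0],0.2],
  [[-0.237,0.874,0],[0,0,0],0.2],
  [[-0.237,0.874,0],[0,0,0],0.2],
  [[-0.237,0.874,0],[0,0,0],0.2],
  [[-0.237,0.874,0],[0,0,0],0.2],
  [[-0.237,0.874,0],[0,0,0],0.2],
  [[0,0,0],[0,0,0],0.2],
  [[0,0,0],[0,0,0],0.2],
])

```text
t: 19.07
ee_pos: [0.5238, -0.0943, 0.1213]
eef_rot: [0.148, -3.136, -0.001]
wrist_force: [0.2, 0.3, -3.4]
gripper_width: 0.386
grip_force: 30.0
```

```bash
cat >> h.py <<'E'
def heldfit(p,s,box=(190,60,330,206),tip=.026,over=.005):
    """end of held blank seen ahead of the fingers: edges -> blank pose in tool (hole, lateral, yaw)"""
    I=p['image'].astype(int);g=(np.abs(I[...,0]-I[...,2])<32)&(I.sum(2)>230);return g
E
python3 - <<'E'
from h import *
import pickle
delta([.5230,-.0944,.06],.0967+np.pi)
p=shot('wrist','w9.png');s=get_state();pickle.dump((p,s),open('w9.pkl','wb'))
T=R.from_rotvec(s['eef_rot']);
# predicted hole (top face), top z = tip+.005 
h=s['ee_pos']+T.apply([.038-.0005,0,0])+[0,0,.026+.005]
uv=proj(p,[h])[0];print(uv);print(blob(p,uv,w=14),blob(p,uv,w=14,dark=250))
I=p['image'];v=int(uv[1])
print([tuple(I[v,u]) for u in range(int(uv[0])-45,int(uv[0])+46,3)])
E
```

```text
pos [ 0.5238 -0.0943  0.1213] yaw -174.58 t 19.1 tilt z [-2.5e-03  5.0e-04 -1.0e+00]
turn rows(az units) -0.03  shift units (after turn) [ 3.100e-02 -1.000e-03  2.454e+00]
[254.07561728 172.18001988]Traceback (most recent call last):
  File "<stdin>", line 8, in <module>
  File "h.py", line 37, in blob
    k=1+np.argmin([np.hypot(*(c[i]-w))-.05*st[i,4] for i in range(1,n)])
        ~~~~~~~~~^^^^^^^^^^^^^^^^^^^^^^^^^^^^^^^^^^^^^^^^^^^^^^^^^^^^^^^
    return _wrapfunc(a, 'argmin', axis=axis, out=out, **kwds)
    return _wrapit(obj, method, *args, **kwds)
    result = getattr(arr, method)(*args, **kwds)
ValueError: attempt to get argmin of an empty sequence
```

View pics/w9.png

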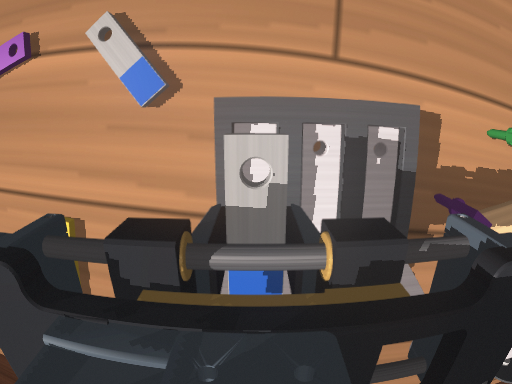

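The view shows the held blank's hole at (256,171) over nest 0 and in line with it. The jig's front corners are at (218,98) and (418,104), and blank B is at (128,60). I'll fit the blank and the jig from this same picture.

Run:
```python
from h import *
import pickle
p,s=pickle.load(open('w9.pkl','rb'));g=cv2.cvtColor(p['image'],cv2.COLOR_RGB2GRAY)
for v in(145,165,185,198): print(v,g[v,214:234].tolist(),g[v,278:298].tolist())
print('top',g[125:142,240].tolist(),g[125:142,272].tolist())
c=np.array([(218,98),(418,104),(225,135),(288,135)],np.float32).reshape(-1,1,2)
print(cv2.cornerSubPix(g,c,(5,5),(-1,-1),(3,50,.01))[:,0])
q=[.517,-.0327,.0967]
print(proj(p,jigpts(q,[(-.085,-.098,.056),(-.085,.098,.056)])), proj(p,jigpts(q,nest(0)+nest(.062))))
```

```text
145 [137, 107, 98, 99, 100, 98, 98, 99, 101, 116, 172, 188, 186, 187, 190, 191, 192, 191, 191, 191] [192, 192, 192, 190, 188, 186, 185, 188, 191, 183, 147, 101, 100, 101, 100, 101, 100, 100, 100, 101]
165 [155, 124, 100, 102, 102, 102, 101, 101, 102, 102, 158, 185, 185, 186, 187, 188, 190, 189, 190, 190] [192, 193, 192, 190, 187, 185, 186, 188, 192, 176, 102, 101, 101, 102, 102, 101, 101, 102, 102, 101]
185 [144, 133, 107, 98, 98, 98, 98, 98, 97, 98, 118, 183, 186, 187, 187, 188, 189, 189, 191, 190] [108, 108, 108, 106, 105, 104, 107, 107, 106, 101, 97, 97, 97, 97, 97, 97, 98, 97, 97, 97]
198 [147, 147, 118, 98, 96, 96, 95, 97, 95, 95, 96, 182, 186, 184, 185, 188, 188, 188, 187, 190] [106, 107, 107, 106, 103, 104, 106, 106, 105, 96, 95, 96, 95, 95, 95, 95, 95, 95, 94, 95]
top [133, 131, 131, 134, 133, 133, 133, 129, 100, 128, 187, 187, 186, 187, 187, 188, 186] [229, 230, 230, 230, 230, 230, 229, 224, 152, 128, 188, 188, 188, 189, 188, 188, 188]
[[213.40585  97.09343]
 [419.78296 108.15765]
 [223.37276 134.55759]
 [288.14413 134.5026 ]]
[[213.69802595  97.24442083]
 [420.45495912 105.75545223]] [[303.29813426 123.69893475]
 [298.6172861  251.80533825]
 [336.81826469 250.58264274]
 [345.54682761 125.05442866]
 [368.92746272 126.19716984]
 [358.20860927 249.59033098]
 [392.03760837 247.55796316]
 [405.37088809 128.55431261]]
```

```bash
cat >> h.py <<'E'
def heldpose(p,s,edges,vtop):
    """edges: [(row,left,right)], vtop: rows of the top-face front edge -> blank x,y (tool), yaw err, ztop(world)"""
    T=R.from_rotvec(s['eef_rot'])
    def pts(q,xs,ys):
        P=np.array([[x,y,0] for x,y in zip(xs,ys)]);P=R.from_euler('z',q[2]).apply(P)+[q[0],q[1],0]
        W=T.apply(P)+s['ee_pos'];W[:,2]=q[3];return proj(p,W)
    def f(q):
        r=[]
        xs=np.linspace(.01,.06,60)
        for sg,k in((-1,1),(1,2)):
            E=pts(q,xs,[sg*.018]*60);o=np.argsort(E[:,1])
            r+=[np.interp(e[0],E[o,1],E[o,0])-e[k] for e in edges if e[k]]
        r+=list(pts(q,[.06,.06],[-.009,.009])[:,1]-vtop);return r
    r=least_squares(f,[0,0,0,s['ee_pos'][2]+.031],x_scale=[.01,.01,.1,.01]);return r.x,np.round(r.fun,2)
E
python3 - <<'E'
from h import *
import pickle
p,s=pickle.load(open('w9.pkl','rb'))
x,r=heldpose(p,s,[(145,223.5,288.0),(165,223.7,287.4),(185,224.4,None),(198,224.5,None)],134.4);print(x.round(4),r)
print('z diff',x[3]-s['ee_pos'][2])
T=R.from_rotvec(s['eef_rot'])
b=T.apply([x[0],x[1],0])+s['ee_pos'];print('blank world',b)
c=jigpts([.517,-.0327,.0967],[(0,-.062,0)])[0];print('nest',c)
yb=yaw(s)-x[2];print('yaw err deg',np.degrees((.0967+np.pi-yb+np.pi)%(2*np.pi)-np.pi)); print('shift tool',T.inv().apply(c-b)/.025)
E
```

```text
[-0.0012  0.0008  0.0014  0.1523] [-0.02  0.11 -0.16  0.07 -0.09  0.09 -0.03  0.03]
z diff 0.030662451213719355
blank world [ 0.52492974 -0.09406976  0.12160088]
nest [ 0.52298606 -0.09441035  0.        ]
yaw err deg 0.24945526452631805
shift tool [ 0.06849069 -0.00911393  4.86418479]
```

Call:
apply_moves([
  [[0.07,-0.01,0.4],[0,0,-0.06],0.2],
  [[0,0,0.6],[0,0,0],0.2],
  [[0,0,0.8],[0,0,0],0.2],
  [[0,0,0.8],[0,0,0],0.2],
  [[0,0,0.4],[0,0,0],0.2],
  [[0,0,0],[0,0,0],0.2],
  [[0,0,0],[0,0,0],0.2],
])

```text
t: 19.7
ee_pos: [0.5225, -0.0961, 0.0475]
eef_rot: [0.151, -3.137, -0.001]
wrist_force: [0.8, 0.2, -2.7]
gripper_width: 0.391
grip_force: 30.0
```

Run:
```python
from h import *
c=np.array([.52298606,-.09441035]);y=.0967+np.pi+.0014
delta([c[0]+.0012*np.cos(y)-.0008*np.sin(y),c[1]+.0012*np.sin(y)+.0008*np.cos(y),.033],y)
```

```text
pos [ 0.5225 -0.0961  0.0475] yaw -174.48 t 19.7 tilt z [-1.3e-03  3.0e-04 -1.0e+00]
turn rows(az units) -0.024  shift units (after turn) [0.024 0.033 0.579]
```

Call:
apply_moves([
  [[0.024,0.03,0],[0,0,-0.02],0.2],
  [[0,0,0],[0,0,0],0.2],
  [[0,0,0.15],[0,0,0],0.2],
  [[0,0,0.15],[0,0,0],0.2],
  [[0,0,0.1],[0,0,0],0.2],
  [[0,0,0.08],[0,0,0],0.2],
  [[0,0,0],[0,0,0],0.2],
])

```text
t: 20.28
ee_pos: [0.5221, -0.0949, 0.0355]
eef_rot: [0.155, -3.137, -0.0]
wrist_force: [0.2, -0.8, -5.4]
gripper_width: 0.393
grip_force: 30.0
```

Call:
apply_moves([
  [[0,0,0.06],[0,0,0],0.2],
  [[0,0,0.06],[0,0,0],0.2],
  [[0,0,0],[0,0,0],0.2],
])

```text
t: 20.53
ee_pos: [0.5223, -0.095, 0.0327]
eef_rot: [0.154, -3.138, -0.0]
wrist_force: [0.4, -0.1, -3.2]
gripper_width: 0.385
grip_force: 30.0
```

Still carrying its own weight, so the blank is inside the pocket. I'll release it, rise, and check.

Call:
apply_moves([
  [[0,0,0],[0,0,0],0.5],
  [[0,0,0],[0,0,0],0.5],
  [[0,0,0],[0,0,0],0.5],
  [[0,0,0],[0,0,0],0.5],
  [[0,0,-0.4],[0,0,0],0.5],
  [[0,0,-0.8],[0,0,0],0.5],
  [[0,0,-1],[0,0,0],0.6],
  [[0,0,-1],[0,0,0],0.7],
  [[0,0,-1],[0,0,0],0.7],
  [[0,0,-1],[0,0,0],0.7],
  [[0,0,0],[0,0,0],0.7],
  [[0,0,0],[0,0,0],0.7],
])

```text
t: 21.53
ee_pos: [0.5233, -0.0952, 0.1649]
eef_rot: [-0.154, 3.135, -0.001]
wrist_force: [0.2, -0.0, -0.6]
gripper_width: 0.7
grip_force: 0.0
```

Run:
```python
from h import *
import pickle
p=shot('wrist');s=get_state();pickle.dump((p,s),open('w10.pkl','wb'));print(s['ee_pos'],s['gripper_width'])
for o in blanks(p): print(o[4].sum(),np.round(o[0],4),*[(a[0].round(4),a[1].round(2)) for a in o[1:4]])
q=[.517,-.0327,.0967]
# seated blank: expected hole at z .056
h=jigpts(q,[(-.038,-.062,.056)]);uv=proj(p,h)[0];print('hole exp',uv)
g=cv2.cvtColor(p['image'],cv2.COLOR_RGB2GRAY);u,v=uv.astype(int)
for r in range(v-12,v+13,2): print(g[r,u-14:u+15].tolist())
```

```text
[ 0.52240564 -0.09501502  0.16350777] 0.7013622668352844Traceback (most recent call last):
  File "<stdin>", line 4, in <module>
  File "h.py", line 71, in blanks
    S=steelmask(p,d);ys,xs=np.nonzero(S)
  File "h.py", line 64, in steelmask
    return cv2.morphologyEx((l==1+np.argmax(st[1:,4])).astype(np.uint8),cv2.MORPH_CLOSE,np.ones((3,3)))
                                  ~~~~~~~~~^^^^^^^^^^
    return _wrapfunc(a, 'argmax', axis=axis, out=out, **kwds)
    return bound(*args, **kwds)
ValueError: attempt to get argmax of an empty sequence
```

```bash
sed -i "s/        S=steelmask(p,d);ys,xs=np.nonzero(S)/        try: S=steelmask(p,d);ys,xs=np.nonzero(S)\n        except ValueError: continue/" h.py
python3 - <<'E'
from h import *
import pickle
p,s=pickle.load(open('w10.pkl','rb'))
q=[.517,-.0327,.0967]
uv=proj(p,jigpts(q,[(-.038,-.062,.056)]))[0];print('hole exp',uv)
g=cv2.cvtColor(p['image'],cv2.COLOR_RGB2GRAY);u,v=np.round(uv).astype(int)
for r in range(v-10,v+11,2): print(r,g[r,u-11:u+12].tolist())
print(proj(p,jigpts(q,nest(-.062))).round(1),proj(p,jigpts(q,nest(-.062,.056,.06,.018))).round(1))
for r in(v-14,v+14,v+22): print('row',r,u-26,g[r,u-26:u+27].tolist())
print('col',v-30,g[v-30:v-10,u].tolist(),g[v-30:v-10,u+8].tolist())
E
```

```text
hole exp [256.26984806 144.8468037 ]
135 [184, 180, 185, 184, 181, 181, 185, 188, 191, 189, 187, 184, 187, 184, 184, 186, 187, 185, 186, 186, 183, 186, 187]
137 [185, 182, 185, 183, 182, 181, 169, 133, 136, 112, 117, 113, 116, 131, 146, 170, 185, 186, 187, 186, 185, 187, 187]
139 [185, 182, 185, 183, 143, 109, 93, 84, 82, 84, 83, 82, 82, 84, 83, 85, 121, 173, 189, 186, 184, 187, 186]
141 [186, 181, 184, 120, 113, 97, 83, 83, 81, 83, 83, 83, 83, 84, 83, 84, 83, 98, 144, 201, 184, 186, 187]
143 [185, 182, 140, 107, 116, 95, 87, 83, 83, 83, 84, 83, 82, 83, 83, 83, 88, 119, 246, 194, 197, 186, 186]
145 [185, 182, 120, 102, 121, 103, 96, 96, 90, 85, 86, 84, 86, 86, 90, 96, 98, 123, 241, 195, 202, 148, 187]
147 [185, 181, 136, 91, 112, 122, 110, 98, 100, 99, 98, 99, 98, 99, 99, 98, 110, 130, 147, 205, 195, 168, 187]
149 [186, 181, 175, 130, 89, 104, 127, 122, 116, 110, 106, 107, 106, 107, 113, 120, 118, 149, 184, 213, 185, 187, 186]
151 [185, 182, 186, 179, 135, 105, 91, 95, 106, 113, 121, 120, 112, 112, 99, 133, 170, 199, 196, 186, 184, 187, 186]
153 [186, 181, 185, 183, 180, 177, 159, 14
[... 606 characters left out ...]
, 98, 98, 99, 98, 88, 63, 90, 182, 186, 186, 186, 189, 187, 185, 181, 185, 182, 181, 181, 180, 186, 190, 188, 187, 189, 186, 183, 184, 186, 186, 182, 184, 186, 186, 188, 186, 189, 189, 187, 182, 184, 166, 92, 107, 100, 94, 99, 99, 98, 98, 99]
row 167 230 [97, 98, 97, 98, 98, 98, 89, 62, 90, 185, 185, 187, 186, 188, 190, 186, 182, 185, 182, 180, 181, 180, 187, 189, 189, 186, 189, 184, 184, 185, 186, 185, 183, 185, 186, 187, 189, 187, 190, 190, 189, 183, 186, 167, 90, 106, 99, 95, 95, 96, 96, 96, 96]
col 115 [97, 95, 96, 95, 97, 94, 94, 123, 186, 168, 189, 190, 190, 190, 190, 189, 190, 189, 191, 190] [97, 96, 95, 97, 96, 98, 100, 208, 200, 166, 185, 187, 186, 187, 188, 188, 187, 186, 186, 187]
```

Blank A shows flush, with its edges and hole within half a pixel of the expected place. Next I'll look at blank B.

Run:
```python
from h import *
p=shot('wrist')
for o in blanks(p): print(o[4].sum(),np.round(o[0],4),*[(a[0].round(4),a[1].round(2)) for a in o[1:4]])
delta([.462,-.188,.25],.7595+np.pi)
```

```text
2646 [ 0.4018 -0.2444  0.7177] (array([ 0.3975, -0.2507,  0.7569]), np.float64(0.46)) (array([ 0.3973, -0.2506,  0.7552]), np.float64(0.31)) (array([ 3.974e-01, -2.505e-01,  7.552e-01,  3.000e-04]), np.float64(0.31))
pos [ 0.5217 -0.0949  0.162 ] yaw -174.36 t 21.7 tilt z [-1.6e-03  4.0e-04 -1.0e+00]
turn rows(az units) -9.47  shift units (after turn) [ 4.296 -1.059 -3.52 ]
```

Call:
apply_moves([
  [[0,0,0],[0,0,-0.95],0.8],
  [[0,0,0],[0,0,-0.95],0.8],
  [[0,0,0],[0,0,-0.95],0.8],
  [[0,0,0],[0,0,-0.95],0.8],
  [[0,0,0],[0,0,-0.95],0.8],
  [[0,0,0],[0,0,-0.95],0.8],
  [[0,0,0],[0,0,-0.95],0.8],
  [[0,0,0],[0,0,-0.95],0.8],
  [[0,0,0],[0,0,-0.95],0.8],
  [[0,0,0],[0,0,-0.95],0.8],
  [[0,0,0],[0,0,0],0.8],
])

```text
t: 22.65
ee_pos: [0.5218, -0.0949, 0.162]
eef_rot: [1.172, -2.913, -0.002]
wrist_force: [1.1, -0.3, -0.4]
gripper_width: 0.796
grip_force: 0.0
```

Run:
```python
from h import *
delta([.397,-.2503,.05],.7575+np.pi);print(get_state()['joints'][5])
```

```text
pos [ 0.5218 -0.0949  0.162 ] yaw -136.18 t 22.6 tilt z [-1.7e-03  4.0e-04 -1.0e+00]
turn rows(az units) 0.103  shift units (after turn) [ 7.899 -1.086  4.48 ]
-2.559351043702067
```

Call:
apply_moves([
  [[0.987,-0.136,0],[0,0,0.1],0.8],
  [[0.987,-0.136,0],[0,0,0],0.8],
  [[0.987,-0.136,0],[0,0,0],0.8],
  [[0.987,-0.136,0],[0,0,0],0.8],
  [[0.987,-0.136,0.2],[0,0,0],0.8],
  [[0.987,-0.136,0.5],[0,0,0],0.8],
  [[0.987,-0.136,0.8],[0,0,0],0.8],
  [[0.987,-0.136,1],[0,0,0],0.8],
  [[0,0,1],[0,0,0],0.8],
  [[0,0,0.98],[0,0,0],0.8],
  [[0,0,0],[0,0,0],0.8],
  [[0,0,0],[0,0,0],0.8],
])

```text
t: 23.65
ee_pos: [0.3964, -0.2495, 0.0501]
eef_rot: [1.154, -2.92, -0.004]
wrist_force: [1.2, -0.0, 0.4]
gripper_width: 0.801
grip_force: 0.0
```

Run:
```python
from h import *
delta([.397,-.2503,-.017],.7575+np.pi);print(get_state()['joints'])
```

```text
pos [ 0.3964 -0.2495  0.0501] yaw -136.86 t 23.6 tilt z [-0.0028  0.002  -1.    ]
turn rows(az units) -0.064  shift units (after turn) [ 0.004 -0.039  2.685]
[-6.11566532e-01  2.52286798e-01  2.24163823e+00  2.05817067e-05
  6.51053573e-01 -2.93539845e+00]
```

Call:
apply_moves([
  [[0,-0.04,0.7],[0,0,-0.06],0.8],
  [[0,0,0.8],[0,0,0],0.8],
  [[0,0,0.8],[0,0,0],0.8],
  [[0,0,0.38],[0,0,0],0.8],
  [[0,0,0],[0,0,0],0.8],
  [[0,0,0],[0,0,0],0.2],
  [[0,0,0],[0,0,0],0.2],
  [[0,0,0],[0,0,0],0.2],
  [[0,0,0],[0,0,0],0.2],
  [[0,0,0],[0,0,0],0.2],
  [[0,0,0],[0,0,0],0.2],
  [[0,0,0],[0,0,0],0.2],
])

```text
t: 24.65
ee_pos: [0.3981, -0.251, -0.0157]
eef_rot: [-1.163, 2.918, -0.0]
wrist_force: [-1.7, 0.9, 8.0]
gripper_width: 0.385
grip_force: 30.0
```

Call:
apply_moves([
  [[0,0,0],[0,0,0],0.2],
  [[0,0,0],[0,0,0],0.2],
  [[0,0,0],[0,0,0],0.2],
])

```text
t: 24.9
ee_pos: [0.3981, -0.2509, -0.0157]
eef_rot: [-1.164, 2.918, -0.0]
wrist_force: [-1.3, 2.2, 9.0]
gripper_width: 0.386
grip_force: 30.0
```

Call:
apply_moves([
  [[0,0,-0.3],[0,0,0],0.2],
  [[0,0,-0.7],[0,0,0],0.2],
  [[0,0,-1],[0,0,0],0.2],
  [[0,0,-1],[0,0,0],0.2],
  [[0,0,-1],[0,0,0],0.2],
  [[0,0,-1],[0,0,0],0.2],
  [[0,0,-0.5],[0,0,0],0.2],
  [[0,0,0],[0,0,0],0.2],
  [[0,0,0],[0,0,0],0.2],
])

```text
t: 25.65
ee_pos: [0.398, -0.2509, 0.1217]
eef_rot: [-1.163, 2.918, -0.001]
wrist_force: [-0.1, -0.4, -4.1]
gripper_width: 0.386
grip_force: 30.0
```

Run:
```python
from h import *
c=jigpts([.517,-.0327,.0967],[(0,.062,0)])[0];print(c);s=get_state();print(s['grip_force'],s['gripper_width'],s['wrist_force'])
delta([c[0],c[1],.12],yaw(s));delta([c[0],c[1],.12],.0967+np.pi)
```

```text
[0.51101394 0.02901035 0.        ]
29.99906301498413 0.38649515034127296 [-0.10686018 -0.3827507  -4.06160171]
pos [ 0.398  -0.2509  0.1217] yaw -136.52 t 25.6 tilt z [ 9.e-04 -6.e-04 -1.e+00]
turn rows(az units) -0.0  shift units (after turn) [-10.985   5.012   0.068]
pos [ 0.398  -0.2509  0.1217] yaw -136.52 t 25.6 tilt z [ 9.e-04 -6.e-04 -1.e+00]
turn rows(az units) 9.484  shift units (after turn) [-5.582 10.706  0.068]
```

Call:
apply_moves([
  [[-0.915,0.418,0],[0,0,0],0.2],
  [[-0.915,0.418,0],[0,0,0],0.2],
  [[-0.915,0.418,0],[0,0,0],0.2],
  [[-0.915,0.418,0],[0,0,0],0.2],
  [[-0.915,0.418,0],[0,0,0],0.2],
  [[-0.915,0.418,0],[0,0,0],0.2],
  [[-0.915,0.418,0],[0,0,0],0.2],
  [[-0.915,0.418,0],[0,0,0],0.2],
  [[-0.915,0.418,0],[0,0,0],0.2],
  [[-0.915,0.418,0],[0,0,0],0.2],
  [[-0.915,0.418,0],[0,0,0],0.2],
  [[-0.915,0.418,0],[0,0,0],0.2],
])

```text
t: 26.65
ee_pos: [0.51, 0.0302, 0.1196]
eef_rot: [1.163, -2.916, -0.002]
wrist_force: [0.7, 0.5, -4.3]
gripper_width: 0.389
grip_force: 30.0
```

Call:
apply_moves([
  [[0,0,0],[0,0,0.95],0.2],
  [[0,0,0],[0,0,0.95],0.2],
  [[0,0,0],[0,0,0.95],0.2],
  [[0,0,0],[0,0,0.95],0.2],
  [[0,0,0],[0,0,0.95],0.2],
  [[0,0,0],[0,0,0.95],0.2],
  [[0,0,0],[0,0,0.95],0.2],
  [[0,0,0],[0,0,0.95],0.2],
  [[0,0,0],[0,0,0.95],0.2],
  [[0,0,0],[0,0,0.93],0.2],
  [[0,0,0],[0,0,0],0.2],
  [[0,0,0],[0,0,0],0.2],
])

```text
t: 27.65
ee_pos: [0.51, 0.029, 0.1202]
eef_rot: [0.155, -3.136, -0.0]
wrist_force: [-0.7, -0.3, -4.5]
gripper_width: 0.389
grip_force: 30.0
```

Run:
```python
from h import *
import pickle
p=shot('wrist','w11.png');s=get_state();pickle.dump((p,s),open('w11.pkl','wb'))
delta([.51101,.02901,.12],.0967+np.pi);print(s['grip_force'])
g=cv2.cvtColor(p['image'],cv2.COLOR_RGB2GRAY)
for v in(145,155,165,175,185,195): print(v,'L214',g[v,216:234].tolist(),'R278',g[v,278:296].tolist())
for u in(240,250,262,272): print('top125',u,g[125:142,u].tolist())
q=[.517,-.0327,.0967]
print(proj(p,jigpts(q,[(-.085,-.098,.056),(-.085,.098,.056)])))
c=np.array([proj(p,jigpts(q,[(-.085,b,.056)]))[0] for b in(-.098,.098)],np.float32).reshape(-1,1,2)
print(cv2.cornerSubPix(g,c,(4,4),(-1,-1),(3,50,.01))[:,0])
```

```text
pos [0.5102 0.029  0.1204] yaw -174.31 t 27.7 tilt z [-0.0017  0.     -1.    ]
turn rows(az units) 0.036  shift units (after turn) [-0.032 -0.002  0.016]
29.999148845672607
145 L214 [103, 103, 103, 103, 102, 104, 102, 118, 175, 193, 190, 193, 194, 196, 196, 197, 196, 197] R278 [196, 197, 196, 193, 192, 189, 188, 193, 195, 172, 116, 100, 99, 99, 100, 100, 98, 98]
155 L214 [103, 103, 103, 104, 103, 103, 103, 103, 178, 193, 191, 192, 194, 194, 197, 198, 196, 196] R278 [196, 198, 196, 193, 190, 189, 189, 193, 195, 174, 102, 101, 101, 100, 100, 101, 100, 98]
165 L214 [106, 105, 103, 105, 104, 105, 107, 104, 164, 190, 191, 192, 193, 195, 195, 195, 194, 196] R278 [197, 197, 195, 193, 188, 186, 189, 193, 189, 159, 103, 101, 103, 101, 101, 101, 101, 97]
175 L214 [106, 104, 104, 105, 105, 104, 104, 104, 145, 189, 190, 192, 193, 194, 193, 196, 196, 195] R278 [197, 196, 194, 192, 188, 186, 190, 192, 187, 140, 102, 102, 101, 101, 101, 102, 99, 94]
185 L214 [100, 99, 101, 100, 99, 100, 99, 100, 120, 190, 191, 192, 193, 193, 192, 195, 195, 195] R278 [110, 110, 108, 108, 105, 104, 107, 108, 106, 98, 96, 97, 96, 98, 95, 97, 95, 91]
195 L214 [102, 101, 102, 102, 100, 101, 101, 101, 102, 189, 193, 191, 191, 192, 193, 194, 194, 195] R278 [109, 109, 107, 105, 104, 106, 106, 107, 102, 96, 97, 97, 97, 96, 96, 96, 94, 87]
top125 240 [127, 133, 134, 136, 134, 110, 152, 193, 192, 192, 193, 192, 192, 191, 192, 193, 192]
top125 250 [130, 133, 135, 138, 133, 114, 158, 199, 199, 200, 199, 199, 199, 198, 199, 198, 198]
top125 262 [231, 236, 237, 239, 232, 134, 155, 194, 193, 193, 193, 194, 193, 193, 193, 194, 193]
top125 272 [132, 231, 236, 238, 235, 128, 151, 192, 192, 192, 192, 191, 191, 192, 191, 192, 191]
[[ 89.34581436 107.64243999]
 [296.86585229  99.1354985 ]]
[[ 89.41986  107.623924]
 [296.48285  101.66977 ]]
```

Run:
```python
from h import *
import pickle
p,s=pickle.load(open('w11.pkl','rb'))
x,r=heldpose(p,s,[(145,223.5,287.43),(155,223.6,287.36),(165,223.73,287.2),(175,224.05,286.83),(185,224.36,None),(195,224.5,None)],131.0);print(x.round(4),r)
T=R.from_rotvec(s['eef_rot']);print('z diff',x[3]-s['ee_pos'][2])
b=T.apply([x[0],x[1],0])+s['ee_pos'];c=np.array([.51101,.02901,0])
yb=yaw(s)-x[2];print('yaw err deg',np.degrees((.0967+np.pi-yb+np.pi)%(2*np.pi)-np.pi)); print('shift tool',T.inv().apply(c-b)/.025)
```

```text
[9.0e-04 1.0e-04 7.0e-04 1.5e-01] [-0.05  0.02  0.09 -0.01 -0.08  0.04  0.06 -0.04 -0.08  0.06 -0.    0.  ]
z diff 0.02963802089543495
yaw err deg -0.10178367340916948
shift tool [-0.07481821 -0.00650206  4.81620063]
```

Call:
apply_moves([
  [[-0.075,-0.006,0.4],[0,0,0.025],0.2],
  [[0,0,0.6],[0,0,0],0.2],
  [[0,0,0.8],[0,0,0],0.2],
  [[0,0,0.7],[0,0,0],0.2],
  [[0,0,0.4],[0,0,0],0.2],
  [[0,0,0],[0,0,0],0.2],
  [[0,0,0],[0,0,0],0.2],
])

```text
t: 28.28
ee_pos: [0.5126, 0.029, 0.0485]
eef_rot: [0.15, -3.137, -0.0]
wrist_force: [0.4, 0.3, -3.3]
gripper_width: 0.384
grip_force: 30.0
```

Run:
```python
from h import *
c=[.51101,.02901];y=.0967+np.pi+.0007;a,b=.0009,.0001
delta([c[0]-a*np.cos(y)-b*np.sin(y),c[1]-a*np.sin(y)+b*np.cos(y),.032],y)
```

```text
pos [0.5126 0.029  0.0485] yaw -174.52 t 28.3 tilt z [-0.0012 -0.     -1.    ]
turn rows(az units) -0.024  shift units (after turn) [0.026 0.002 0.661]
```

Call:
apply_moves([
  [[0.025,0,0],[0,0,-0.02],0.2],
  [[0,0,0],[0,0,0],0.2],
  [[0,0,0.15],[0,0,0],0.2],
  [[0,0,0.15],[0,0,0],0.2],
  [[0,0,0.1],[0,0,0],0.2],
  [[0,0,0.1],[0,0,0],0.2],
  [[0,0,0.1],[0,0,0],0.2],
  [[0,0,0],[0,0,0],0.2],
])

```text
t: 28.95
ee_pos: [0.5118, 0.0289, 0.0334]
eef_rot: [0.152, -3.137, -0.0]
wrist_force: [0.5, 0.0, -4.7]
gripper_width: 0.391
grip_force: 30.0
```

Call:
apply_moves([
  [[0,0,0],[0,0,0],0.5],
  [[0,0,0],[0,0,0],0.5],
  [[0,0,0],[0,0,0],0.5],
  [[0,0,0],[0,0,0],0.5],
  [[0,0,-0.4],[0,0,0],0.5],
  [[0,0,-0.8],[0,0,0],0.5],
  [[0,0,-1],[0,0,0],0.6],
  [[0,0,-1],[0,0,0],0.7],
  [[0,0,-1],[0,0,0],0.7],
  [[0,0,-1],[0,0,0],0.7],
  [[0,0,0],[0,0,0],0.7],
  [[0,0,0],[0,0,0],0.7],
])

```text
t: 29.95
ee_pos: [0.5131, 0.029, 0.1659]
eef_rot: [-0.152, 3.134, -0.0]
wrist_force: [-0.1, -1.0, -0.4]
gripper_width: 0.699
grip_force: 0.0
```

Run:
```python
from h import *
import pickle
p=shot('wrist');s=get_state();pickle.dump((p,s),open('w12.pkl','wb'))
q=[.517,-.0327,.0967]
g=cv2.cvtColor(p['image'],cv2.COLOR_RGB2GRAY)
for y in(-.062,.062):
    uv=proj(p,jigpts(q,[(-.038,y,.056)]))[0];u,v=np.round(uv).astype(int);print('hole exp',uv, 'outline',proj(p,jigpts(q,nest(y,.056,.06,.018)))[[0,3]].round(1).tolist())
    m=(g[v-12:v+13,u-12:u+13]<150);ys,xs=np.nonzero(m);n,l,st,c=cv2.connectedComponentsWithStats(m.astype(np.uint8));print('hole',c[1:]+[u-12,v-12],st[1:,4])
    for r in(v+14,v+20): print('row',r,u-24,g[r,u-24:u-10].tolist(),u+11,g[r,u+11:u+25].tolist())
    print('col',v-28,g[v-28:v-12,u-6].tolist())
delta([.5,.3,.2],np.radians(17))
# pins + rack
for n in('scene','side'):
    P=shot(n)
    for d in masks_of(P,'pin0'):
        k=col(P,d['pixels']); 
        if k[0]>1.6*k[1] and k[0]>1.6*k[2]:print(n,round(d['p'],2),np.round(d['extent']),k)
```

```text
hole exp [141.01479802 145.26271115] outline [[125.2, 126.0], [155.5, 124.2]]
hole [[140.734375 145.328125]] [192]
row 159 117 [101, 101, 100, 100, 101, 99, 99, 100, 88, 62, 114, 194, 195, 196] 152 [194, 196, 194, 191, 194, 143, 81, 95, 73, 98, 98, 98, 97, 99]
row 165 117 [102, 101, 102, 102, 101, 101, 100, 101, 99, 71, 60, 143, 194, 196] 152 [194, 196, 197, 191, 191, 194, 80, 88, 102, 98, 97, 98, 97, 97]
col 117 [102, 102, 99, 100, 101, 101, 83, 122, 116, 171, 192, 192, 192, 192, 191, 191]
hole exp [255.55473491 142.91184313] outline [[237.9, 121.7], [273.2, 121.7]]
hole [[254.48214286 142.91964286]] [224]
row 157 232 [102, 101, 102, 102, 71, 75, 142, 189, 191, 191, 193, 194, 194, 191] 267 [191, 195, 194, 190, 188, 189, 134, 87, 109, 99, 99, 99, 99, 99]
row 163 232 [102, 102, 102, 102, 77, 62, 144, 190, 191, 191, 192, 195, 194, 191] 267 [191, 195, 195, 190, 189, 189, 137, 105, 105, 77, 101, 101, 100, 100]
col 115 [99, 99, 100, 95, 98, 123, 122, 156, 186, 190, 189, 190, 189, 189, 189, 189]
pos [0.5122 0.0289 0.1645] yaw -174.46 t 30.0 tilt z [ 0.0012  0.     -1.    ]
turn rows(az units) 42.134  shift units (after turn) [  2.701 -10.512  -1.419]
scene 0.56 [320. 231. 338. 249.] [137  28  24]
scene 0.46 [384. 274. 402. 289.] [72 13 11]
side 0.62 [166. 136. 172. 154.] [137  79  61]
```

Both blanks are seated: holes within about 1 px and widths matching flush. Next I'll go to the hook rail with the tool's x facing away from the crossbar, so the camera sees the pins' fronts.

Call:
apply_moves([
  [[-0.1,0.3,-1],[0,0,0],0.7],
  [[-0.4,1,-1],[0,0,0],0.7],
  [[-0.4,1,-1],[0,0,0],0.7],
  [[-0.4,1,-1],[0,0,0],0.7],
  [[-0.4,1,-0.64],[0,0,0],0.7],
  [[-0.4,1,0],[0,0,0],0.7],
  [[-0.4,1,0],[0,0,0],0.7],
  [[-0.4,1,0],[0,0,0],0.7],
  [[-0.4,1,0],[0,0,0],0.7],
  [[-0.4,1,0],[0,0,0],0.7],
  [[-0.5,1,0],[0,0,0],0.7],
  [[-0.5,1,0],[0,0,0],0.7],
])

```text
t: 31.2
ee_pos: [0.6018, 0.3228, 0.2787]
eef_rot: [0.152, -3.136, 0.001]
wrist_force: [0.6, 0.3, 0.7]
gripper_width: 0.701
grip_force: 0.0
```

Call:
apply_moves([
  [[0,0.5,0],[0,0,-0.95],0.7],
  [[0,0,0],[0,0,-0.95],0.7],
  [[0,0,0],[0,0,-0.95],0.7],
  [[0,0,0],[0,0,0],0.7],
  [[0,0,0],[0,0,0],0.7],
])

```text
t: 31.62
ee_pos: [0.6004, 0.3338, 0.279]
eef_rot: [0.459, -3.107, 0.001]
wrist_force: [1.3, -0.1, 0.6]
gripper_width: 0.701
grip_force: 0.0
```

Run:
```python
from h import *
import pickle
p=shot('wrist','w13.png');s=get_state();pickle.dump((p,s),open('w13.pkl','wb'));print(s['ee_pos'],np.degrees(yaw(s)))
for t in('pin0','rack'):
    for d in masks_of(p,t):
        m=d['pixels'];k=col(p,m);ys,xs=np.nonzero(m)
        print(t,round(d['p'],2),np.round(d['extent']),m.sum(),k,at_z(p,(xs.mean(),ys.mean()),.16).round(3))
I=p['image'].astype(int);red=(I[...,0]>2*I[...,1])&(I[...,0]>2*I[...,2])&(I[...,0]>50)
n,l,st,c=cv2.connectedComponentsWithStats(red.astype(np.uint8))
for i in range(1,n):
    if st[i,4]>20: print('red',st[i],c[i].round(1))
```

```text
[0.60047804 0.33371236 0.27922542] -163.20856348546204
pin0 0.96 [158. 105. 198. 121.] 475 [166  58  48] [0.556 0.235 0.16 ]
pin0 0.8 [314. 109. 353. 126.] 442 [167  60  49] [0.51  0.394 0.16 ]
pin0 0.69 [240. 105. 273. 121.] 356 [173  66  53] [0.533 0.315 0.16 ]
pin0 0.64 [124.  64. 153.  84.] 390 [77 45 82] [0.525 0.176 0.16 ]
pin0 0.62 [192.  13. 223.  35.] 514 [68 91 54] [0.452 0.234 0.16 ]
pin0 0.47 [  3. 183. 104. 218.] 1525 [195 164 120] [0.701 0.091 0.16 ]
pin0 0.26 [ 74.  25. 103.  96.] 1352 [193 186 194] [0.518 0.102 0.16 ]
rack 0.77 [141.  88. 377. 173.] 12681 [184 127  91] [0.557 0.322 0.16 ]
rack 0.5 [  0.  96.  94. 144.] 2177 [137 127 127] [0.594 0.047 0.16 ]
red [160 111  30  10 274] [174.2 115.1]
red [242 110  31   9 279] [257. 114.]
red [316 112  39  11 332] [335.4 116.9]
```

View pics/w13.png

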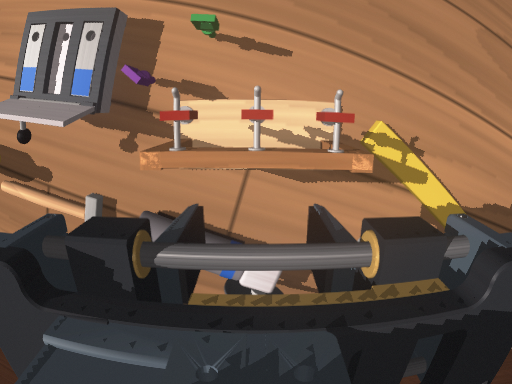

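The view shows the three red loops on their hooks at (175,115), (257,114) and (335,117), with the crossbar behind them at row 160. The two seated blanks show in the jig at top left. I'll fit the rail pose from the loops.

```bash
cat >> h.py <<'E'
def reds(p,box,rt=1.6,lo=35):
    I=p['image'].astype(int);m=(I[...,0]>rt*I[...,1])&(I[...,0]>rt*I[...,2])&(I[...,0]>lo)&(I[...,1]<I[...,2]*1.25+6)
    B=np.zeros(m.shape,bool);B[box[1]:box[3],box[0]:box[2]]=1
    n,l,st,c=cv2.connectedComponentsWithStats((m&B).astype(np.uint8))
    out=[]
    for i in range(1,n):
        if st[i,4]<60: continue
        ys,xs=np.nonzero(l==i);out.append(((xs.min()+xs.max())/2,(ys.min()+ys.max())/2,c[i][0],c[i][1],st[i,2],st[i,3],st[i,4]))
    return sorted(out)
E
python3 - <<'E'
from h import *
import pickle
p,s=pickle.load(open('w13.pkl','rb'))
rs=reds(p,(140,98,375,135));print(np.round(rs,1))
for v in(113,116): print([tuple(map(int,p['image'][v,u])) for u in range(156,204,4)])
if len(rs)==3:
    U=np.array([(r[2],r[3]) for r in rs])
    L=np.array([[-.036,y,.1755] for y in(-.085,0,.085)])
    for order in(1,):
      for free in(0,1):
        f=lambda q:(proj(p,R.from_euler('z',q[2]).apply(L)[::order]+[q[0],q[1],q[3] if free else 0])-U).ravel()
        r=least_squares(f,[.567,.32,.29]+[0]*free);print(r.x.round(4),np.round(r.fun,2))
E
```

```text
[[178.  115.  177.6 115.   39.   11.  342. ]
 [257.  114.  257.1 114.2  31.   11.  292. ]
 [335.  117.  334.6 116.8  39.   11.  350. ]]
[(125, 89, 63), (165, 54, 46), (166, 55, 47), (167, 55, 47), (167, 57, 48), (167, 58, 48), (165, 56, 48), (167, 59, 48), (163, 59, 48), (86, 49, 37), (87, 49, 37), (244, 209, 155)]
[(171, 120, 84), (166, 54, 45), (164, 54, 46), (164, 56, 48), (166, 56, 47), (167, 57, 46), (167, 58, 47), (167, 58, 48), (164, 60, 48), (85, 48, 36), (87, 50, 38), (240, 199, 147)]
[0.5674 0.3246 0.2816] [-4.23  0.09 -0.58 -0.09  4.87  0.21]
[ 0.5675  0.3246  0.2816 -0.0182] [ 0.32  0.   -0.59 -0.02  0.32  0.02]
```

Run:
```python
from h import *
import pickle
p,s=pickle.load(open('w13.pkl','rb'))
print([(u,)+tuple(map(int,p['image'][117,u])) for u in range(312,358,1) if u<328 or u>350])
print([(u,)+tuple(map(int,p['image'][115,u])) for u in list(range(157,163))+list(range(187,201))])
print([(u,)+tuple(map(int,p['image'][114,u])) for u in list(range(239,245))+list(range(270,276))])
for u in(168,184,250,265,330,346): print(u,[(v,)+tuple(map(int,p['image'][v,u])) for v in range(106,124,1) if p['image'][v,u,0]>1.8*p['image'][v,u,1]][::30], [v for v in range(104,126) if p['image'][v,u,0]>1.8*p['image'][v,u,1]])
```

```text
[(312, 245, 210, 155), (313, 245, 211, 156), (314, 245, 210, 155), (315, 244, 205, 151), (316, 195, 108, 84), (317, 156, 60, 47), (318, 154, 59, 48), (319, 154, 59, 47), (320, 155, 59, 48), (321, 155, 59, 48), (322, 154, 58, 47), (323, 156, 58, 47), (324, 158, 59, 47), (325, 167, 61, 49), (326, 170, 60, 50), (327, 167, 60, 50), (351, 166, 57, 46), (352, 166, 57, 47), (353, 168, 58, 48), (354, 172, 82, 60), (355, 183, 129, 89), (356, 182, 128, 88), (357, 183, 128, 88)]
[(157, 158, 110, 77), (158, 152, 109, 75), (159, 152, 96, 68), (160, 166, 53, 46), (161, 165, 53, 45), (162, 164, 53, 45), (187, 169, 59, 48), (188, 164, 59, 48), (189, 128, 54, 42), (190, 85, 47, 35), (191, 86, 48, 37), (192, 84, 46, 33), (193, 86, 50, 38), (194, 85, 48, 36), (195, 86, 50, 36), (196, 86, 48, 35), (197, 122, 75, 58), (198, 241, 204, 150), (199, 242, 205, 151), (200, 241, 203, 150)]
[(239, 244, 208, 153), (240, 244, 207, 153), (241, 209, 134, 100), (242, 175, 67, 56), (243, 172, 66, 52), (244, 173, 67, 53), (270, 173, 67, 54), (271, 174, 65, 53), (272, 183, 79, 61), (273, 226, 157, 118), (274, 245, 212, 157), (275, 245, 211, 155)]
168 [(111, 170, 70, 55)] [111, 112, 113, 114, 115, 116, 117, 118, 119]
184 [(111, 166, 58, 48)] [111, 112, 113, 114, 115, 116, 117, 118, 119]
250 [(110, 175, 68, 55)] [110, 111, 112, 113, 114, 115, 116, 117, 118]
265 [(110, 170, 66, 53)] [110, 111, 112, 113, 114, 115, 116, 117, 118]
330 [(112, 175, 95, 88)] [112, 113, 114, 115, 116, 117, 118, 119, 120, 121]
346 [(113, 170, 81, 59)] [113, 114, 115, 116, 117, 118, 119, 120, 121, 122]
```

Run:
```python
from h import *
import pickle
p,s=pickle.load(open('w13.pkl','rb'))
U=np.array([(174.35,115.0),(256.9,114.0),(339.35,117.1)])
L=np.array([[-.036,y,.1755] for y in(-.085,0,.085)])
for free in(0,1):
    f=lambda q:(proj(p,R.from_euler('z',q[2]).apply(L)+[q[0],q[1],q[3] if free else 0])-U).ravel()
    r=least_squares(f,[.567,.32,.29]+[0]*free);print(r.x.round(4),np.round(r.fun,2));q=r.x
    print((R.from_euler('z',q[2]).apply(L)+[q[0],q[1],0]).round(4))
# cross-check with scene/side: project loop tops
for i in range(3): print('ind', at_z(p,U[i],.1755).round(4))
for n in('scene','side'):
    P=shot(n);X=R.from_euler('z',q[2]).apply(L-[0,0,.02])+[q[0],q[1],0]
    print(n,proj(P,X).round(1).tolist())
    for d in masks_of(P,'pin0'):
        k=col(P,d['pixels'])
        if k[0]>1.6*k[2]: print('  ',np.round(d['extent']),k,round(d['p'],2))
delta([q[0]-.036*np.cos(q[2])+.085*np.sin(q[2]),q[1]-.036*np.sin(q[2])-.085*np.cos(q[2]),.2],q[2]+np.pi)
```

```text
[0.5673 0.3249 0.2812] [-0.58 -0.03  0.06  0.08  0.52 -0.02]
[[0.5563 0.2333 0.1755]
 [0.5327 0.315  0.1755]
 [0.5091 0.3966 0.1755]]
[ 0.5673  0.325   0.2812 -0.0021] [-0.03 -0.04  0.05  0.09 -0.03 -0.04]
[[0.5563 0.2333 0.1755]
 [0.5327 0.315  0.1755]
 [0.5091 0.3966 0.1755]]
ind [0.5562 0.2339 0.1755]
ind [0.5326 0.3149 0.1755]
ind [0.5093 0.3961 0.1755]
scene [[328.6, 241.2], [360.1, 260.9], [393.2, 281.6]]
   [350. 253. 369. 271.] [125  27  23] 0.66
   [320. 231. 341. 251.] [118  27  23] 0.55
   [385. 271. 402. 293.] [135  35  28] 0.55
side [[200.9, 149.7], [183.9, 144.6], [167.8, 139.7]]
   [184. 139. 191. 161.] [194  78  63] 0.62
   [201. 141. 205. 170.] [205  90  70] 0.56
   [165. 137. 175. 153.] [187  80  58] 0.39
pos [0.6007 0.3338 0.2799] yaw -163.1 t 32.0 tilt z [-0.  0. -1.]
turn rows(az units) 0.195  shift units (after turn) [ 2.821 -3.37   3.197]
```

Call:
apply_moves([
  [[0.47,-0.56,0.53],[0,0,0.19],0.7],
  [[0.47,-0.56,0.53],[0,0,0],0.7],
  [[0.47,-0.56,0.53],[0,0,0],0.7],
  [[0.47,-0.56,0.53],[0,0,0],0.7],
  [[0.47,-0.56,0.53],[0,0,0],0.7],
  [[0.47,-0.57,0.53],[0,0,0],0.7],
  [[0,0,0],[0,0,0],0.7],
  [[0,0,0],[0,0,0],0.7],
])

```text
t: 32.63
ee_pos: [0.5563, 0.2327, 0.2002]
eef_rot: [0.44, -3.11, 0.0]
wrist_force: [0.1, 0.2, -0.5]
gripper_width: 0.702
grip_force: 0.0
```

Run:
```python
from h import *
delta([.5563,.2333,.114],.2812+np.pi)
```

```text
pos [0.5563 0.2327 0.2002] yaw -163.9 t 32.6 tilt z [-8.e-04 -2.e-04 -1.e+00]
turn rows(az units) -0.003  shift units (after turn) [-0.005  0.023  3.449]
```

Call:
apply_moves([
  [[0,0.02,0.69],[0,0,0],0.7],
  [[0,0,0.69],[0,0,0],0.7],
  [[0,0,0.69],[0,0,0],0.7],
  [[0,0,0.69],[0,0,0],0.7],
  [[0,0,0.69],[0,0,0],0.7],
  [[0,0,0],[0,0,0],0.5],
  [[0,0,0],[0,0,0],0.2],
  [[0,0,0],[0,0,0],0.2],
  [[0,0,0],[0,0,0],0.2],
  [[0,0,0],[0,0,0],0.2],
  [[0,0,0],[0,0,0],0.2],
  [[0,0,0],[0,0,0],0.2],
])

```text
t: 33.63
ee_pos: [0.5572, 0.234, 0.1152]
eef_rot: [-0.442, 3.109, 0.001]
wrist_force: [-0.6, 1.0, 6.5]
gripper_width: 0.349
grip_force: 30.0
```

Run:
```python
from h import *
s=get_state();print(s['gripper_width']*91,s['grip_force'],s['wrist_force']);delta([.5563,.2333,.114],.2812+np.pi)
```

```text
31.78686757970106 29.981237053871155 [-0.56850469  0.97389323  6.48638333]
pos [0.5572 0.234  0.1152] yaw -163.83 t 33.6 tilt z [ 1.5e-03  6.0e-04 -1.0e+00]
turn rows(az units) 0.015  shift units (after turn) [ 0.042 -0.018  0.047]
```

Call:
apply_moves([
  [[0,0,-0.2],[0,0,0],0.2],
  [[0,0,-0.3],[0,0,0],0.2],
  [[0,0,-0.18],[0,0,0],0.2],
  [[0,0,0],[0,0,0],0.2],
  [[0,0,0],[0,0,0],0.2],
])

```text
t: 34.05
ee_pos: [0.5567, 0.2338, 0.1316]
eef_rot: [-0.442, 3.11, 0.0]
wrist_force: [-0.1, -0.1, -0.9]
gripper_width: 0.35
grip_force: 30.0
```

Call:
apply_moves([
  [[0.3,0,0],[0,0,0],0.2],
  [[0.5,0,0],[0,0,0],0.2],
  [[0.5,0,0],[0,0,0],0.2],
  [[0.5,0,0],[0,0,0],0.2],
  [[0.5,0,0],[0,0,0],0.2],
  [[0.3,0,0],[0,0,0],0.2],
  [[0,0,0],[0,0,0],0.2],
])

```text
t: 34.63
ee_pos: [0.4922, 0.2151, 0.1311]
eef_rot: [0.442, -3.11, 0.0]
wrist_force: [0.1, 0.5, -2.2]
gripper_width: 0.346
grip_force: 30.0
```

Run:
```python
from h import *
s=get_state();print(s['gripper_width']*91,s['grip_force'],s['wrist_force'])
for y in(.062,-.062):
    c=jigpts([.517,-.0327,.0967],[(-.038,y,0)])[0];print(c)
    delta([c[0],c[1],.12],.0967+np.pi)
P=shot('scene')
print([(np.round(d['extent']),col(P,d['pixels'])) for d in masks_of(P,'pin0')])
```

```text
31.476588927027343 29.9814298376441 [ 0.12163066  0.47194581 -2.17322333]
[0.47319147 0.02534147 0.        ]
pos [0.4922 0.2151 0.1311] yaw -163.81 t 34.6 tilt z [-7.e-04 -3.e-04 -1.e+00]
turn rows(az units) 2.662  shift units (after turn) [ 1.491 -7.482  0.445]
[ 0.48516359 -0.09807922  0.        ]
pos [0.4922 0.2151 0.1311] yaw -163.81 t 34.6 tilt z [-7.e-04 -3.e-04 -1.e+00]
turn rows(az units) 2.662  shift units (after turn) [  1.491 -12.442   0.445]
[(array([336., 212., 352., 232.]), array([72, 17, 14])), (array([304., 212., 312., 232.]), array([ 88,  37, 106])), (array([385., 272., 403., 292.]), array([71, 12, 11])), (array([353., 257., 368., 270.]), array([116,  26,  22])), (array([348., 222., 358., 236.]), array([18, 58, 25]))]
```

The pin is off its hook and held. I'll measure its shank in the wrist picture to find the tip's offset from the tool.

Run:
```python
from h import *
import pickle
p=shot('wrist','w14.png');s=get_state();pickle.dump((p,s),open('w14.pkl','wb'))
T=R.from_rotvec(s['eef_rot'])
zs=np.array([0,.01,.02,.03,.04,.045,.051])
for z in zs: print(z,proj(p,[s['ee_pos']+T.apply([0,0,.036-z])])[0].round(1))
I=p['image'].astype(int)
for v in range(140,204,4): print(v,''.join('%4d'%(I[v,u,0]-I[v,u,2]) for u in range(238,276,2)),' | ',''.join('%4d'%(I[v,u].sum()//3) for u in range(238,276,2)))
```

```text
0.0 [255.4 201.8]
0.01 [255.4 205.5]
0.02 [255.4 209.5]
0.03 [255.4 213.9]
0.04 [255.4 218.7]
0.045 [255.4 221.3]
0.051 [255.4 224.5]
140  103 103 103 102 102 101 102 100  99 101 100 100 100 102 101 102 101 102 102  |   145 146 145 144 144 143 143 144 143 143 142 143 144 144 145 145 146 147 146
144   99 101  99 101 101 103 103 104 103 104 102 103 101  99 101 100  99 100 100  |   142 142 143 143 144 145 144 145 145 144 144 143 144 144 144 142 143 141 143
148  100 100  99  98  98  97 100  98 100  99 101 102 102 102 103 102 102 102 101  |   141 142 142 141 142 142 142 143 142 143 143 144 143 143 145 144 144 143 144
152  103 103 102 103 101 101 100 100  99 100  99  98  98  99  99  99  99 101 101  |   146 146 144 144 144 144 142 143 143 142 142 141 141 141 143 142 142 143 143
156  106 104 104 103 104 101 101 103 103 103 102 101 101 100 100  99  98  99  97  |   148 147 147 148 147 146 147 145 145 143 144 144 143 142 143 142 142 142 141
160  106 106 106 106 106 106 105 105 104 104 103 101 100 102 104 103 101 100 100  |   149 148 148 149 149 149 149 149 147 146 147 145 146 145 145 144 143 14
[... 925 characters left out ...]
 144 144 145 147 147 148 147 146 146 145 144 145 144
188   53  54  54  54  55  55  54  95  98  98  99 100 102 102 103 102 103 103 105  |    80  78  80  79  80  82  83 140 140 141 141 141 142 145 144 146 147 146 148
192   55  53  54  52  53  53  53  53  53  54  55  54  54  54  57  99  98  98 100  |    80  79  80  80  80  80  79  79  79  79  79  79  80  82  84 142 141 141 142
196   52  55  54  54  54  55  53  44  22  13  25  54  53  55  54  55  54  55  58  |    79  78  79  80  79  80  82  96 115 106  89  78  80  80  80  80  80  82  85
200   51  51  52  51  51  50  14  11  11  13  13  13  15  55  55  53  53  55  54  |    78  77  76  76  78  78 164 146 125 104  92  82  81  81  81  81  81  79  82
```

```bash
cat >> h.py <<'E'
def over_bore(y,z,off,yw):
    c=jigpts([.517,-.0327,.0967],[(-.038,y,0)])[0]
    o=np.array([np.cos(yw)*off[0]+np.sin(yw)*off[1],np.sin(yw)*off[0]-np.cos(yw)*off[1]])
    delta([c[0]-o[0],c[1]-o[1],z],yw)
E
python3 - <<'E'
from h import *
over_bore(-.062,.13,(.0007,.0003),np.radians(-163.8))
E
```

```text
pos [0.4945 0.2158 0.1315] yaw -163.83 t 34.8 tilt z [ 8.e-04  3.e-04 -1.e+00]
turn rows(az units) -0.006  shift units (after turn) [  3.835 -11.965   0.06 ]
```

Call:
apply_moves([
  [[0.32,-0.997,0],[0,0,0],0.2],
  [[0.32,-0.997,0],[0,0,0],0.2],
  [[0.32,-0.997,0],[0,0,0],0.2],
  [[0.32,-0.997,0],[0,0,0],0.2],
  [[0.32,-0.997,0],[0,0,0],0.2],
  [[0.32,-0.997,0],[0,0,0],0.2],
  [[0.32,-0.997,0],[0,0,0],0.2],
  [[0.32,-0.997,0],[0,0,0],0.2],
  [[0.32,-0.997,0],[0,0,0],0.2],
  [[0.32,-0.997,0],[0,0,0],0.2],
  [[0.32,-0.997,0],[0,0,0],0.2],
  [[0.32,-0.997,0],[0,0,0],0.2],
])

```text
t: 35.78
ee_pos: [0.4857, -0.0999, 0.1314]
eef_rot: [-0.442, 3.11, -0.0]
wrist_force: [0.5, 0.5, -1.0]
gripper_width: 0.349
grip_force: 30.0
```

Call:
apply_moves([
  [[0,0,0],[0,0,0],0.2],
  [[0,0,0],[0,0,0],0.2],
])

```text
t: 35.95
ee_pos: [0.4857, -0.0994, 0.1313]
eef_rot: [-0.438, 3.11, -0.0]
wrist_force: [-0.2, -0.1, -0.5]
gripper_width: 0.348
grip_force: 30.0
```

Run:
```python
from h import *
import pickle
p=shot('wrist');s=get_state();pickle.dump((p,s),open('w15.pkl','wb'))
over_bore(-.062,.10,(.0007,.0003),np.radians(-163.8))
q=[.517,-.0327,.0967];print('hole exp px',proj(p,jigpts(q,[(-.038,-.062,.056)])))
I=p['image'].astype(int)
for v in range(150,208,3): print(v,''.join('%4d'%(I[v,u].sum()//3) for u in range(226,288,2)))
```

```text
pos [ 0.4856 -0.0986  0.1312] yaw -163.89 t 36.0 tilt z [ 1.e-04  1.e-04 -1.e+00]
turn rows(az units) -0.023  shift units (after turn) [-0.018  0.012  1.248]
hole exp px [[256.90956134 189.15743693]]
150   93  94  97  95  96  94  95  96  95  95  95  95  94  94  93  94  94  93  94  95  94  91  92  92  90  92  92  92  92  93  93
153   92  92  91  92  92  91  91  93  93  95  96  95  95  95  95  95  94  94  94  94  95  92  93  93  93  93  92  94  93  91  92
156   95  93  94  93  93  94  93  91  92  91  92  92  91  92  92  93  92  93  94  94  95  94  94  94  93  93  94  93  93  92  91
159   95  94  93  93  93  93  94  86  94  95  93  93  92  92  91  92  91  91  91  91  92  92  92  93  94  94  93  94  93  93  94
162   96  95  96  96  97  97  95  58  94  80  80  75  84  83  79  89  94  92  93  93  92  92  93  92  90  90  90  91  91  91  92
165   95  92  93  93  93  93  94  85 177 178 178 177 147 128 104  84  85  88  84 115 147 117  91  91  92  92  92  93  90  90  90
168   95  95  94  96  95  95  84 123 173 179 180 179 174 175 174 178 182 180 174 172 172 149 105  85  86  88  96 165 102  92  
[... 979 characters left out ...]
116  99 164 184 178 182 175 177  53  99  91  90  91  91
195   93  93  93  92  56 150 176 180 180 173 174 171  90  77  77  84  79 137 151 204 178 176 180 174 175  63  87  90  91  91  92
198   92  93  92  93  69 177 178 178 180 174 172 174 167 140 119 100  88  79 175 177 177 179 179 174 107 107  92  92  91  91  90
201   92  91  92  92  99 175 177 180 178 175 172 173 156 138 118  99  85  78  77 175 177 181 177 177  53 106  93  93  91  92  92
204   95  95  92  74 120 175 178 180 175 177 172 165 142  79  81 100  89  81  77 176 177 180 173 175  65  61  90  91  92  91  91
207   39  37  89  57 149 177 177 180 173 175 131  79  88  97  98  98 182 155 102  78 106 179 173 139 102  61  90  91  69  42  41
```

Call:
apply_moves([
  [[-0.01,0.01,0.4],[0,0,-0.02],0.2],
  [[0,0,0.5],[0,0,0],0.2],
  [[0,0,0.3],[0,0,0],0.2],
  [[0,0,0],[0,0,0],0.2],
  [[0,0,0],[0,0,0],0.2],
])

```text
t: 36.42
ee_pos: [0.4851, -0.0974, 0.1006]
eef_rot: [0.445, -3.109, -0.001]
wrist_force: [0.1, -0.3, -0.3]
gripper_width: 0.35
grip_force: 30.0
```

Run:
```python
from h import *
for i in range(2): get_image('side');over_bore(-.062,.047,(.0007,.0003),np.radians(-163.8))
```

```text
pos [ 0.4855 -0.0976  0.1011] yaw -163.7 t 36.5 tilt z [-3.e-04  1.e-04 -1.e+00]
turn rows(az units) 0.025  shift units (after turn) [-0.011 -0.026  2.165]
pos [ 0.4856 -0.0978  0.1014] yaw -163.72 t 36.5 tilt z [ 3.e-04 -1.e-04 -1.e+00]
turn rows(az units) 0.021  shift units (after turn) [-0.007 -0.017  2.178]
```

Call:
apply_moves([
  [[0,-0.018,0.3],[0,0,0],0.2],
  [[0,0,0.3],[0,0,0],0.2],
  [[0,0,0.2],[0,0,0],0.2],
  [[0,0,0],[0,0,0],0.2],
])

```text
t: 36.85
ee_pos: [0.4847, -0.0983, 0.0799]
eef_rot: [0.444, -3.108, -0.001]
wrist_force: [-0.2, -0.2, -2.7]
gripper_width: 0.348
grip_force: 30.0
```

Call:
apply_moves([
  [[0,0,0.15],[0,0,0],0.2],
  [[0,0,0.15],[0,0,0],0.2],
  [[0,0,0],[0,0,0],0.2],
])

```text
t: 37.1
ee_pos: [0.4852, -0.0984, 0.073]
eef_rot: [0.444, -3.109, -0.0]
wrist_force: [0.5, -0.8, -2.3]
gripper_width: 0.349
grip_force: 30.0
```

Call:
apply_moves([
  [[0,0,0.2],[0,0,0],0.2],
  [[0,0,0.2],[0,0,0],0.2],
  [[0,0,0.2],[0,0,0],0.2],
  [[0,0,0.2],[0,0,0],0.2],
  [[0,0,0],[0,0,0],0.2],
])

```text
t: 37.52
ee_pos: [0.4849, -0.0983, 0.0526]
eef_rot: [0.444, -3.109, -0.001]
wrist_force: [0.0, -0.7, -0.9]
gripper_width: 0.349
grip_force: 30.0
```

Call:
apply_moves([
  [[0,0,0.1],[0,0,0],0.2],
  [[0,0,0.05],[0,0,0],0.2],
  [[0,0,0],[0,0,0],0.2],
])

```text
t: 37.77
ee_pos: [0.4855, -0.0985, 0.0498]
eef_rot: [0.444, -3.11, -0.0]
wrist_force: [-1.0, -0.7, -1.3]
gripper_width: 0.346
grip_force: 30.0
```

Keep lowering in small steps until the collar touches.

Call:
apply_moves([
  [[0,0,0.06],[0,0,0],0.2],
  [[0,0,0.06],[0,0,0],0.2],
  [[0,0,0],[0,0,0],0.2],
])

```text
t: 38.02
ee_pos: [0.4856, -0.0985, 0.047]
eef_rot: [-0.444, 3.11, -0.0]
wrist_force: [-0.6, 0.9, -0.5]
gripper_width: 0.346
grip_force: 30.0
```

Call:
apply_moves([
  [[0,0,0.04],[0,0,0],0.2],
  [[0,0,0],[0,0,0],0.2],
])

```text
t: 38.18
ee_pos: [0.4858, -0.0985, 0.0468]
eef_rot: [-0.444, 3.11, 0.0]
wrist_force: [-5.6, 3.0, 17.4]
gripper_width: 0.346
grip_force: 30.0
```

Call:
apply_moves([
  [[0,0,0.04],[0,0,0],0.2],
  [[0,0,0],[0,0,0],0.2],
])

```text
t: 38.35
ee_pos: [0.4863, -0.0984, 0.0463]
eef_rot: [-0.444, 3.109, 0.0]
wrist_force: [-7.8, 5.9, 30.0]
gripper_width: 0.352
grip_force: 30.0
```

The collar touches exactly at the expected height (reading 0.047), so the pin is home. I'll release and fetch the middle pin.

Call:
apply_moves([
  [[0,0,-0.03],[0,0,0],0.6],
  [[0,0,0],[0,0,0],0.6],
  [[0,0,0],[0,0,0],0.6],
  [[0,0,0],[0,0,0],0.6],
  [[0,0,-0.5],[0,0,0],0.6],
  [[0,0,-1],[0,0,0],0.6],
  [[0,0,-1],[0,0,0],0.6],
  [[0,0,-1],[0,0,0],0.6],
  [[0,0,-1],[0,0,0],0.7],
  [[0,0,-1],[0,0,0],0.7],
  [[0,0,-0.6],[0,0,0],0.7],
  [[0,0,0],[0,0,0],0.7],
])

```text
t: 39.35
ee_pos: [0.4871, -0.0989, 0.2012]
eef_rot: [-0.444, 3.106, -0.003]
wrist_force: [0.8, -0.4, 0.5]
gripper_width: 0.698
grip_force: 0.0
```

Run:
```python
from h import *
P=shot('scene');s=get_state()
c=jigpts([.517,-.0327,.0967],[(-.038,-.062,0)])[0]
print('exp pin',proj(P,[c+[0,0,.011],c+[0,0,.107]]).round(1).tolist())
for d in masks_of(P,'pin0'): print(np.round(d['extent']),col(P,d['pixels']))
delta([.5327,.315,.2],.2812+np.pi)
```

```text
exp pin [[263.1, 169.8], [264.2, 150.3]]
[261. 145. 272. 162.] [84 26 21]
[350. 213. 360. 232.] [16 62 26]
[305. 214. 311. 234.] [50 21 61]
[353. 253. 369. 271.] [73 19 16]
[384. 273. 402. 290.] [82 26 22]
pos [ 0.4855 -0.0985  0.198 ] yaw -163.74 t 39.5 tilt z [ 6.e-04 -1.e-04 -1.e+00]
turn rows(az units) 0.036  shift units (after turn) [-6.404 15.367 -0.079]
```

Call:
apply_moves([
  [[-0.4,0.96,0],[0,0,0.03],0.7],
  [[-0.4,0.96,0],[0,0,0],0.7],
  [[-0.4,0.96,0],[0,0,0],0.7],
  [[-0.4,0.96,0],[0,0,0],0.7],
  [[-0.4,0.96,0],[0,0,0],0.7],
  [[-0.4,0.96,0],[0,0,0],0.7],
  [[-0.4,0.96,0],[0,0,0],0.7],
  [[-0.4,0.96,0],[0,0,0],0.7],
  [[-0.4,0.96,0],[0,0,0],0.7],
  [[-0.4,0.96,0],[0,0,0],0.7],
  [[-0.4,0.96,0],[0,0,0],0.7],
  [[-0.4,0.96,0],[0,0,0],0.7],
])

```text
t: 40.45
ee_pos: [0.5198, 0.2126, 0.1962]
eef_rot: [0.441, -3.108, 0.001]
wrist_force: [-0.1, -0.3, 0.5]
gripper_width: 0.704
grip_force: 0.0
```

Call:
apply_moves([
  [[-0.4,0.96,0],[0,0,0],0.7],
  [[-0.4,0.96,0],[0,0,0],0.7],
  [[-0.4,0.96,0],[0,0,0],0.7],
  [[-0.4,0.96,0],[0,0,0],0.7],
  [[0,0,0],[0,0,0],0.7],
  [[0,0,0],[0,0,0],0.7],
  [[0,0,0],[0,0,0],0.7],
])

```text
t: 41.03
ee_pos: [0.5316, 0.3141, 0.1966]
eef_rot: [0.441, -3.108, 0.001]
wrist_force: [0.0, -0.7, -0.1]
gripper_width: 0.699
grip_force: 0.0
```

Run:
```python
from h import *
delta([.5327,.315,.115],.2812+np.pi)
```

```text
pos [0.5316 0.3141 0.1966] yaw -163.85 t 41.0 tilt z [-0.0021 -0.0013 -1.    ]
turn rows(az units) 0.01  shift units (after turn) [-0.051  0.022  3.264]
```

Call:
apply_moves([
  [[-0.05,0.02,0.6],[0,0,0],0.7],
  [[0,0,0.7],[0,0,0],0.7],
  [[0,0,0.7],[0,0,0],0.7],
  [[0,0,0.7],[0,0,0],0.7],
  [[0,0,0.56],[0,0,0],0.7],
  [[0,0,0],[0,0,0],0.5],
  [[0,0,0],[0,0,0],0.2],
  [[0,0,0],[0,0,0],0.2],
  [[0,0,0],[0,0,0],0.2],
  [[0,0,0],[0,0,0],0.2],
  [[0,0,0],[0,0,0],0.2],
  [[0,0,0],[0,0,0],0.2],
])

```text
t: 42.03
ee_pos: [0.534, 0.3159, 0.1175]
eef_rot: [-0.441, 3.109, 0.001]
wrist_force: [-0.1, -0.4, 5.5]
gripper_width: 0.353
grip_force: 30.0
```

Call:
apply_moves([
  [[0,0,0],[0,0,0],0.2],
])

```text
t: 42.12
ee_pos: [0.534, 0.3159, 0.1174]
eef_rot: [-0.441, 3.109, 0.0]
wrist_force: [-0.4, -0.7, 6.9]
gripper_width: 0.351
grip_force: 30.0
```

Call:
apply_moves([
  [[0,0,-0.2],[0,0,0],0.2],
  [[0,0,-0.3],[0,0,0],0.2],
  [[0,0,-0.18],[0,0,0],0.2],
  [[0,0,0],[0,0,0],0.2],
  [[0,0,0],[0,0,0],0.2],
])

```text
t: 42.53
ee_pos: [0.5336, 0.3158, 0.1341]
eef_rot: [-0.441, 3.11, 0.0]
wrist_force: [0.9, 0.0, -2.2]
gripper_width: 0.348
grip_force: 30.0
```

Call:
apply_moves([
  [[0.3,0,0],[0,0,0],0.2],
  [[0.5,0,0],[0,0,0],0.2],
  [[0.5,0,0],[0,0,0],0.2],
  [[0.5,0,0],[0,0,0],0.2],
  [[0.5,0,0],[0,0,0],0.2],
  [[0.3,0,0],[0,0,0],0.2],
  [[0,0,0],[0,0,0],0.2],
  [[0,0,0],[0,0,0],0.2],
])

```text
t: 43.2
ee_pos: [0.4709, 0.2977, 0.134]
eef_rot: [-0.441, 3.11, 0.0]
wrist_force: [0.7, 0.8, -0.9]
gripper_width: 0.346
grip_force: 30.0
```

Run:
```python
from h import *
p=shot('wrist');s=get_state();T=R.from_rotvec(s['eef_rot']);print(s['wrist_force'],s['gripper_width'])
print(proj(p,[s['ee_pos']+T.apply([0,0,.038])])[0].round(1))
I=p['image'].astype(int)
for v in range(192,204,2): print(v,''.join('%4d'%(I[v,u,0]-I[v,u,2]) for u in range(244,270)))
over_bore(.062,.135,(.001,.0),np.radians(-163.8))
```

```text
[ 0.00522667 -0.15832984 -0.75597671] 0.35319152679377325
[255.4 201.2]
192   96  97  97  97  98  98  96  95  95  96  96  97  97  96  97  96  98  97  99  99  99  99  98  98  98 100
194   95  94  95  95  95  96  96  97  97  97  97  57  77  75  96  95  97  96  97  96  99  98  97  97  96  98
196   97  97  96  96  95  96  94  55  15  15  13  13  13  13  15  16  38  97  98  97  98  98  98  99  99  99
198   99  97  96  96  96  79  15  14  14  14  14  12  13  13  14  14  15  15  37  96  96  97  96  96  96  96
200   99  99 101 101  98  15  15  15  14  12  13  14  13  13  14  15  14  13  16  54  94  95  95  94  95  96
202   98  96  96  96  57  14  15  14  14  14  12  12  14  14  15  14  15  13  15  36  97  97  97  96  96  96
pos [0.4714 0.2978 0.134 ] yaw -163.86 t 43.2 tilt z [ 7.e-04  4.e-04 -1.e+00]
turn rows(az units) -0.014  shift units (after turn) [  2.931 -10.488  -0.04 ]
```

Call:
apply_moves([
  [[0.266,-0.953,0],[0,0,0],0.2],
  [[0.266,-0.953,0],[0,0,0],0.2],
  [[0.266,-0.953,0],[0,0,0],0.2],
  [[0.266,-0.953,0],[0,0,0],0.2],
  [[0.266,-0.953,0],[0,0,0],0.2],
  [[0.266,-0.953,0],[0,0,0],0.2],
  [[0.266,-0.953,0],[0,0,0],0.2],
  [[0.266,-0.953,0],[0,0,0],0.2],
  [[0.266,-0.953,0],[0,0,0],0.2],
  [[0.266,-0.953,0],[0,0,0],0.2],
  [[0.266,-0.953,0],[0,0,0],0.2],
  [[0,0,0],[0,0,0],0.2],
])

```text
t: 44.25
ee_pos: [0.4743, 0.0227, 0.1339]
eef_rot: [-0.438, 3.11, -0.001]
wrist_force: [0.7, 0.3, -0.8]
gripper_width: 0.346
grip_force: 30.0
```

Call:
apply_moves([
  [[0,0,0.4],[0,0,0],0.2],
  [[0,0,0.5],[0,0,0],0.2],
  [[0,0,0.3],[0,0,0],0.2],
  [[0,0,0],[0,0,0],0.2],
  [[0,0,0],[0,0,0],0.2],
])

```text
t: 44.67
ee_pos: [0.4734, 0.0261, 0.1031]
eef_rot: [0.442, -3.109, -0.0]
wrist_force: [-0.3, -0.4, -1.5]
gripper_width: 0.347
grip_force: 30.0
```

Run:
```python
from h import *
for i in range(3): get_image('side');over_bore(.062,.049,(.001,.0003),np.radians(-163.8))
```

```text
pos [0.4737 0.026  0.1036] yaw -163.83 t 44.7 tilt z [-4.e-04  0.e+00 -1.e+00]
turn rows(az units) -0.006  shift units (after turn) [-0.013 -0.032  2.184]
pos [0.4739 0.0259 0.1039] yaw -163.83 t 44.8 tilt z [ 3.e-04  0.e+00 -1.e+00]
turn rows(az units) -0.007  shift units (after turn) [-0.005 -0.027  2.197]
pos [0.474  0.0258 0.1041] yaw -163.84 t 44.8 tilt z [ 6.e-04  0.e+00 -1.e+00]
turn rows(az units) -0.009  shift units (after turn) [-0.004 -0.022  2.203]
```

Call:
apply_moves([
  [[0,-0.02,0.3],[0,0,0],0.2],
  [[0,0,0.3],[0,0,0],0.2],
  [[0,0,0.2],[0,0,0],0.2],
  [[0,0,0],[0,0,0],0.2],
])

```text
t: 45.15
ee_pos: [0.4729, 0.0251, 0.0824]
eef_rot: [0.44, -3.109, -0.0]
wrist_force: [-0.1, -0.0, -1.9]
gripper_width: 0.353
grip_force: 30.0
```

Call:
apply_moves([
  [[0,0,0.15],[0,0,0],0.2],
  [[0,0,0.2],[0,0,0],0.2],
  [[0,0,0],[0,0,0],0.2],
])

```text
t: 45.4
ee_pos: [0.4733, 0.025, 0.0741]
eef_rot: [0.441, -3.11, -0.0]
wrist_force: [-0.2, 0.4, -1.2]
gripper_width: 0.345
grip_force: 30.0
```

Origin is at about 0.036, inside the bore with no resistance. Continuing down.

Call:
apply_moves([
  [[0,0,0.2],[0,0,0],0.2],
  [[0,0,0.2],[0,0,0],0.2],
  [[0,0,0.2],[0,0,0],0.2],
  [[0,0,0.2],[0,0,0],0.2],
  [[0,0,0],[0,0,0],0.2],
])

```text
t: 45.82
ee_pos: [0.4731, 0.0251, 0.0539]
eef_rot: [0.441, -3.109, -0.0]
wrist_force: [0.7, -0.6, -2.1]
gripper_width: 0.35
grip_force: 30.0
```

Call:
apply_moves([
  [[0,0,0.08],[0,0,0],0.2],
  [[0,0,0.06],[0,0,0],0.2],
  [[0,0,0],[0,0,0],0.2],
])

```text
t: 46.07
ee_pos: [0.4737, 0.0251, 0.0513]
eef_rot: [0.441, -3.11, -0.0]
wrist_force: [-0.8, -0.8, -0.9]
gripper_width: 0.35
grip_force: 30.0
```

Call:
apply_moves([
  [[0,0,0.05],[0,0,0],0.2],
  [[0,0,0],[0,0,0],0.2],
])

```text
t: 46.23
ee_pos: [0.4738, 0.0251, 0.0502]
eef_rot: [-0.441, 3.11, 0.0]
wrist_force: [-0.3, -0.2, -1.1]
gripper_width: 0.349
grip_force: 30.0
```

Call:
apply_moves([
  [[0,0,0.05],[0,0,0],0.2],
  [[0,0,0],[0,0,0],0.2],
])

```text
t: 46.4
ee_pos: [0.474, 0.0251, 0.0492]
eef_rot: [-0.441, 3.11, -0.0]
wrist_force: [-0.6, 0.1, 4.4]
gripper_width: 0.35
grip_force: 30.0
```

Call:
apply_moves([
  [[0,0,0.03],[0,0,0],0.2],
  [[0,0,0],[0,0,0],0.2],
])

```text
t: 46.57
ee_pos: [0.4741, 0.0251, 0.049]
eef_rot: [0.441, -3.11, -0.0]
wrist_force: [-7.2, -0.1, 20.9]
gripper_width: 0.346
grip_force: 30.0
```

The collar is home at the height predicted. I'll release and rise, then get the leaf angle from the earlier pictures, where the knob shows.

Call:
apply_moves([
  [[0,0,-0.03],[0,0,0],0.6],
  [[0,0,0],[0,0,0],0.6],
  [[0,0,0],[0,0,0],0.6],
  [[0,0,0],[0,0,0],0.6],
  [[0,0,-0.5],[0,0,0],0.6],
  [[0,0,-1],[0,0,0],0.6],
  [[0,0,-1],[0,0,0],0.6],
  [[0,0,-1],[0,0,0],0.6],
  [[0,0,-1],[0,0,0],0.6],
  [[0,0,-1],[0,0,0],0.6],
  [[0,0,-0.6],[0,0,0],0.6],
  [[0,0,0],[0,0,0],0.6],
])

```text
t: 47.57
ee_pos: [0.4755, 0.0251, 0.2045]
eef_rot: [-0.44, 3.106, -0.001]
wrist_force: [0.4, -0.5, 0.7]
gripper_width: 0.6
grip_force: 0.0
```

```bash
cat >> h.py <<'E'
QJ=[.517,-.0327,.0967]
def knob(th):
    a=np.array([-np.cos(th),0,np.sin(th)]);n=np.array([np.sin(th),0,np.cos(th)])
    return jigpts(QJ,[np.array([.078,0,.061])+.066*a+.034*n])[0]
def darkblob(p,uv,w=10,thr=150):
    u,v=np.round(uv).astype(int);y0,x0=max(0,v-w),max(0,u-w);I=p['image'][y0:v+w+1,x0:u+w+1].astype(int)
    m=(I.sum(2)<thr).astype(np.uint8);n,l,st,c=cv2.connectedComponentsWithStats(m)
    return [(c[i]+[x0,y0],st[i,4],st[i,2:4]) for i in range(1,n) if st[i,4]>12]
E
python3 - <<'E'
from h import *
import pickle
w2=pickle.load(open('w2.pkl','rb'));w13=pickle.load(open('w13.pkl','rb'))[0];sc=shot('scene')
for n,p,g in(('w2',w2,(295.7,11.5)),('w13',w13,(24,136)),('scene',sc,(235,196))):
    print(n,[(b[0].round(1),b[1],b[2]) for b in darkblob(p,g,12)])
    for th in(1.6,1.7,1.8,1.9): print('  ',th,proj(p,[knob(th)])[0].round(1))
for d in masks_of(sc,'pin0'): print(np.round(d['extent']),col(sc,d['pixels']))
for y in(-.062,.062): print(proj(sc,[jigpts(QJ,[(-.038,y,.0845)])[0]]))
for b in(knob(1.8),): delta([b[0],b[1],.2],.0967+np.pi);print(b)
E
```

```text
w2 [(array([294.7,  10.3]), np.int32(178), array([17, 17], dtype=int32))]
   1.6 [293.   17.2]
   1.7 [294.2  14. ]
   1.8 [295.2  11.4]
   1.9 [296.    9.3]
w13 [(array([ 23.8, 135.9]), np.int32(160), array([14, 15], dtype=int32))]
   1.6 [ 19.7 127.9]
   1.7 [ 21.2 131.8]
   1.8 [ 22.9 135.4]
   1.9 [ 24.8 138.5]
scene [(array([237.3, 194.6]), np.int32(125), array([19, 25], dtype=int32))]
   1.6 [239.  191.6]
   1.7 [237.3 193.8]
   1.8 [235.6 196. ]
   1.9 [234.1 198.2]
[262. 148. 272. 161.] [85 27 20]
[384. 270. 404. 289.] [92 23 20]
[348. 212. 360. 234.] [35 88 38]
[291. 173. 301. 191.] [80 30 25]
[307. 210. 308. 234.] [89 40 90]
[293. 230. 406. 339.] [181 115  68]
[[263.90768479 155.06090567]]
[[295.36548145 181.71226476]]
pos [0.4738 0.0251 0.2013] yaw -163.87 t 47.7 tilt z [ 7.e-04  0.e+00 -1.e+00]
turn rows(az units) 2.648  shift units (after turn) [-6.543 -2.467  0.052]
[ 0.64251701 -0.02052453  0.11754907]
```

Call:
apply_moves([
  [[0,0,0],[0,0,0.9],0.6],
  [[0,0,0],[0,0,0.9],0.6],
  [[0,0,0],[0,0,0.85],0.6],
  [[-0.83,-0.31,0],[0,0,0],0.6],
  [[-0.83,-0.31,0],[0,0,0],0.6],
  [[-0.83,-0.31,0],[0,0,0],0.6],
  [[-0.83,-0.31,0],[0,0,0],0.6],
  [[-0.83,-0.31,0],[0,0,0],0.6],
  [[-0.83,-0.31,0],[0,0,0],0.6],
  [[-0.83,-0.31,0],[0,0,0],0.6],
  [[-0.8,-0.3,0],[0,0,0],0.6],
  [[0,0,0],[0,0,0],0.6],
])

```text
t: 48.67
ee_pos: [0.6462, -0.0212, 0.1993]
eef_rot: [0.151, -3.137, -0.0]
wrist_force: [-0.4, 0.7, 0.0]
gripper_width: 0.604
grip_force: 0.0
```

Run:
```python
from h import *
get_image('side');k=knob(1.83);print(k);delta([k[0],k[1],.078],.0967+np.pi)
```

```text
[ 0.64418376 -0.02036285  0.11608066]
pos [ 0.6445 -0.0208  0.1991] yaw -174.49 t 48.7 tilt z [-2.5e-03  1.0e-04 -1.0e+00]
turn rows(az units) -0.008  shift units (after turn) [0.01  0.019 4.844]
```

Call:
apply_moves([
  [[0,0.02,0.7],[0,0,0],0.6],
  [[0,0,0.8],[0,0,0],0.6],
  [[0,0,0.9],[0,0,0],0.6],
  [[0,0,0.9],[0,0,0],0.6],
  [[0,0,0.8],[0,0,0],0.6],
  [[0,0,0.7],[0,0,0],0.6],
  [[0,0,0],[0,0,0],0.3],
  [[0,0,0],[0,0,0],0.1],
  [[0,0,0],[0,0,0],0.1],
  [[0,0,0],[0,0,0],0.1],
  [[0,0,0],[0,0,0],0.1],
  [[0,0,0],[0,0,0],0.1],
])

```text
t: 49.72
ee_pos: [0.6447, -0.0204, 0.0825]
eef_rot: [-0.152, 3.136, -0.001]
wrist_force: [-0.9, -3.5, 3.7]
gripper_width: 0.253
grip_force: 30.0
```

Call:
apply_moves([
  [[0,0,0],[0,0,0],0.1],
  [[0,0,0],[0,0,0],0.1],
  [[0,0,0],[0,0,0],0.1],
])

```text
t: 49.97
ee_pos: [0.6449, -0.0203, 0.0823]
eef_rot: [-0.152, 3.136, -0.001]
wrist_force: [-0.3, -4.0, 7.2]
gripper_width: 0.256
grip_force: 30.0
```

The grip reads 23.3 mm on a 25 mm ball, so it's a bit high. I'll regrip 6 mm lower.

Call:
apply_moves([
  [[0,0,0],[0,0,0],0.45],
  [[0,0,0],[0,0,0],0.45],
  [[0,0,0],[0,0,0],0.45],
  [[0,0,0.25],[0,0,0],0.45],
  [[0,0,0],[0,0,0],0.45],
  [[0,0,0],[0,0,0],0.1],
  [[0,0,0],[0,0,0],0.1],
  [[0,0,0],[0,0,0],0.1],
  [[0,0,0],[0,0,0],0.1],
  [[0,0,0],[0,0,0],0.1],
  [[0,0,0],[0,0,0],0.1],
  [[0,0,0],[0,0,0],0.1],
])

```text
t: 50.97
ee_pos: [0.6442, -0.0204, 0.0752]
eef_rot: [-0.152, 3.138, -0.001]
wrist_force: [0.9, -5.3, -2.7]
gripper_width: 0.256
grip_force: 30.0
```

Run:
```python
from h import *
s=get_state();print(s['ee_pos'],s['gripper_width']*91,s['grip_force'],s['wrist_force'])
p=shot('side')
# arc rows: knob circle about hinge, tool x=-jig x, tool z=-z ; from th0 to 0
th0=1.83;ths=np.linspace(th0,0,25);L=[]
for t in ths: L.append([78-66*np.cos(t)+34*np.sin(t),61+66*np.sin(t)+34*np.cos(t)])
d=np.diff(np.array(L),axis=0)/25
print(np.c_[-d[:,0],-d[:,1]].round(2).tolist())
```

```text
[ 0.64415582 -0.02036586  0.07515427] 23.27413804563088 29.9994894862175 [ 0.86879024 -5.28532998 -2.69883115]
[[0.17, -0.15], [0.18, -0.13], [0.19, -0.12], [0.2, -0.1], [0.21, -0.09], [0.22, -0.07], [0.22, -0.05], [0.22, -0.04], [0.23, -0.02], [0.23, -0.0], [0.23, 0.01], [0.22, 0.03], [0.22, 0.05], [0.22, 0.07], [0.21, 0.08], [0.2, 0.1], [0.2, 0.11], [0.19, 0.13], [0.18, 0.14], [0.17, 0.15], [0.15, 0.17], [0.14, 0.18], [0.13, 0.19], [0.11, 0.2]]
```

The width is the same, so the grip is sound. Now I'll swing the leaf along its arc.

Call:
apply_moves([
  [[0.17,0,-0.15],[0,0,0],0.1],
  [[0.18,0,-0.13],[0,0,0],0.1],
  [[0.19,0,-0.12],[0,0,0],0.1],
  [[0.2,0,-0.1],[0,0,0],0.1],
  [[0.21,0,-0.09],[0,0,0],0.1],
  [[0.22,0,-0.07],[0,0,0],0.1],
  [[0.22,0,-0.05],[0,0,0],0.1],
  [[0,0,0],[0,0,0],0.1],
])

```text
t: 51.68
ee_pos: [0.6092, -0.0238, 0.0932]
eef_rot: [-0.152, 3.137, -0.001]
wrist_force: [-2.2, -6.6, 1.2]
gripper_width: 0.259
grip_force: 30.0
```

Run:
```python
from h import *
s=get_state();print(s['ee_pos'],s['gripper_width']*91,s['grip_force'],s['wrist_force'])
c,sn=np.cos(QJ[2]),np.sin(QJ[2]);d=s['ee_pos'][:2]-QJ[:2];print('jig x,y',d[0]*c+d[1]*sn,-d[0]*sn+d[1]*c)
```

```text
[ 0.6091752  -0.02380475  0.09318521] 23.5493476287549 30.0002583861351 [-2.20548353 -6.56658685  1.21545648]
jig x,y 0.09260340394751375 -4.576448458401723e-05
```

Call:
apply_moves([
  [[0.22,0,-0.04],[0,0,0],0.1],
  [[0.23,0,-0.02],[0,0,0],0.1],
  [[0.23,0,0],[0,0,0],0.1],
  [[0.23,0,0.01],[0,0,0],0.1],
  [[0.22,0,0.03],[0,0,0],0.1],
  [[0.22,0,0.05],[0,0,0],0.1],
  [[0.22,0,0.07],[0,0,0],0.1],
  [[0.21,0,0.08],[0,0,0],0.1],
  [[0.2,0,0.1],[0,0,0],0.1],
  [[0,0,0],[0,0,0],0.1],
])

```text
t: 52.52
ee_pos: [0.5607, -0.0286, 0.087]
eef_rot: [-0.152, 3.136, -0.001]
wrist_force: [-5.6, -6.9, 11.7]
gripper_width: 0.253
grip_force: 30.0
```

Run:
```python
from h import *
s=get_state();print(s['ee_pos'],s['gripper_width']*91,s['grip_force'],s['wrist_force'])
c,sn=np.cos(QJ[2]),np.sin(QJ[2]);d=s['ee_pos'][:2]-QJ[:2];x,z=d[0]*c+d[1]*sn,s['ee_pos'][2]+.116-.0752
print('jig x,y,knob z',x,-d[0]*sn+d[1]*c,z,'phi-theta',np.arctan2(z-.061,.078-x)-np.arctan2(34,66),'r',np.hypot(z-.061,.078-x))
```

```text
[ 0.56074706 -0.02864639  0.08700835] 22.982341808739513 30.00217616558075 [-5.5917529  -6.87340657 11.72128357]
jig x,y,knob z 0.04393405827692008 -0.00018907831569014467 0.12780834807851 phi-theta 0.6235605656005163 r 0.07499229132690657
```

Call:
apply_moves([
  [[0.2,0,0.11],[0,0,0],0.1],
  [[0.19,0,0.13],[0,0,0],0.1],
  [[0.18,0,0.14],[0,0,0],0.1],
  [[0.17,0,0.15],[0,0,0],0.1],
  [[0.15,0,0.17],[0,0,0],0.1],
  [[0.14,0,0.18],[0,0,0],0.1],
  [[0,0,0],[0,0,0],0.1],
])

```text
t: 53.1
ee_pos: [0.5343, -0.0312, 0.0638]
eef_rot: [-0.152, 3.138, -0.001]
wrist_force: [-1.2, -10.7, -3.9]
gripper_width: 0.252
grip_force: 30.0
```

```bash
cat >> h.py <<'E'
def leafstate():
    s=get_state();print(s['ee_pos'],s['gripper_width']*91,s['grip_force'],s['wrist_force'])
    c,sn=np.cos(QJ[2]),np.sin(QJ[2]);d=s['ee_pos'][:2]-QJ[:2];x,z=d[0]*c+d[1]*sn,s['ee_pos'][2]+.116-.0752
    print('jig x,z',x,z,'theta',np.arctan2(z-.061,.078-x)-np.arctan2(34,66),'r',np.hypot(z-.061,.078-x))
E
python3 -c "
from h import *
leafstate()"
```

```text
[ 0.53431895 -0.03121692  0.06382046] 22.916759370719653 29.99941885471344 [ -1.17310871 -10.69999071  -3.89878356]
jig x,z 0.017381232072886933 0.10462045611020436 theta 0.14805555309424445 r 0.0746818533263835
```

Call:
apply_moves([
  [[0.13,0,0.19],[0,0,0],0.1],
  [[0.1,0,0.18],[0,0,0],0.1],
  [[0,0,0],[0,0,0],0.1],
])

```text
t: 53.35
ee_pos: [0.5288, -0.0318, 0.0545]
eef_rot: [-0.152, 3.138, -0.001]
wrist_force: [-0.1, -10.2, -5.0]
gripper_width: 0.252
grip_force: 30.0
```

```bash
python3 -c "
from h import *
leafstate()"
```

```text
[ 0.5287741  -0.03175828  0.0545073 ] 22.905684725752472 29.99920517206192 [ -0.05501551 -10.16670558  -5.03117883]
jig x,z 0.011810014368167237 0.09530729645771681 theta 0.002497210141139905 r 0.07455269806103529
```

Call:
apply_moves([
  [[0,0,0.06],[0,0,0],0.1],
  [[0,0,0.04],[0,0,0],0.1],
  [[0,0,0],[0,0,0],0.1],
])

```text
t: 53.6
ee_pos: [0.528, -0.0318, 0.0522]
eef_rot: [0.152, -3.136, 0.001]
wrist_force: [-7.6, -11.7, 6.3]
gripper_width: 0.252
grip_force: 30.0
```

Call:
apply_moves([
  [[0,0,0.04],[0,0,0],0.1],
  [[0,0,0],[0,0,0],0.1],
  [[0,0,0],[0,0,0],0.1],
])

```text
t: 53.85
ee_pos: [0.5281, -0.0318, 0.0515]
eef_rot: [0.152, -3.136, 0.001]
wrist_force: [-9.9, -12.2, 11.0]
gripper_width: 0.253
grip_force: 30.0
```

Call:
apply_moves([
  [[0,0,0.06],[0,0,0],0.1],
  [[0,0,0.05],[0,0,0],0.1],
  [[0,0,0],[0,0,0],0.1],
  [[0,0,0],[0,0,0],0.1],
])

```text
t: 54.18
ee_pos: [0.5296, -0.0318, 0.0499]
eef_rot: [-0.152, 3.137, -0.001]
wrist_force: [-9.8, -9.0, 25.9]
gripper_width: 0.254
grip_force: 30.0
```

Call:
apply_moves([
  [[0,0,0],[0,0,0],0.5],
  [[0,0,0],[0,0,0],0.5],
  [[0,0,0],[0,0,0],0.5],
  [[0,0,0],[0,0,0],0.5],
  [[0,0,-0.5],[0,0,0],0.5],
  [[0,0,-1],[0,0,0],0.5],
  [[0,0,-1],[0,0,0],0.5],
  [[0,0,-1],[0,0,0],0.5],
  [[0,0,-1],[0,0,0],0.5],
  [[0,0,-1],[0,0,0],0.5],
  [[0,0,-1],[0,0,0],0.5],
  [[0,0,0],[0,0,0],0.5],
])

```text
t: 55.18
ee_pos: [0.5312, -0.0312, 0.2165]
eef_rot: [-0.152, 3.131, -0.001]
wrist_force: [1.1, -0.7, 1.8]
gripper_width: 0.502
grip_force: 0.0
```

Call:
apply_moves([
  [[-0.8,0,-0.5],[0,0,0],0.5],
  [[-0.8,0,-0.5],[0,0,0],0.5],
  [[-0.8,0,-0.5],[0,0,0],0.5],
  [[-0.8,0,-0.5],[0,0,0],0.5],
  [[-0.8,0,-0.5],[0,0,0],0.5],
  [[0,0,0],[0,0,0],0.5],
  [[0,0,0],[0,0,0],0.5],
])

```text
t: 55.77
ee_pos: [0.6287, -0.0213, 0.2737]
eef_rot: [-0.152, 3.138, -0.0]
wrist_force: [-0.3, -0.2, -0.6]
gripper_width: 0.499
grip_force: 0.0
```

Run:
```python
from h import *
p=shot('wrist','w20.png');s=get_state();print(s['ee_pos'],s['wrist_force'])
for th in(0,.05,.1,.2): print(th,proj(p,[knob(th)])[0].round(1))
print([(b[0].round(1),b[1],b[2]) for b in darkblob(p,proj(p,[knob(0)])[0],16,130)])
sc=shot('scene');sd=shot('side')
for n,P in(('scene',sc),('side',sd)):
    print(n,[proj(P,[knob(t)])[0].round(1).tolist() for t in(0,.1,.2)],[(b[0].round(1).tolist(),b[1]) for b in darkblob(P,proj(P,[knob(0)])[0],8,140)])
for P in(p,sc):
  for d in masks_of(P,'pin0'):
    k=col(P,d['pixels'])
    if k[0]>1.6*k[1]: print(np.round(d['extent']),k)
for y in(-.062,.062): print(proj(p,jigpts(QJ,[(-.038,y,.107)])),proj(p,jigpts(QJ,[(-.038,y,.117)])))
for y in(-.062,.062):
  print(np.round(reds(p,tuple((proj(p,jigpts(QJ,[(-.038,y,.107)]))[0]+[a for a in()] if 0 else proj(p,jigpts(QJ,[(-.038,y,.107)]))[0]).astype(int)-25)+tuple(proj(p,jigpts(QJ,[(-.038,y,.107)]))[0].astype(int)+25)),1))
# leaf front edge (jig x -5) rows
g=cv2.cvtColor(p['image'],cv2.COLOR_RGB2GRAY)
for y in(-.03,.03):
    for t in(0,.05,.1):
        a=jigpts(QJ,[(.078-.083*np.cos(t)+.004*np.sin(t),y,.061+.083*np.sin(t)+.004*np.cos(t))]);print('edge',t,proj(p,a)[0].round(1),end=' ')
    u,v=proj(p,jigpts(QJ,[(-.005,y,.065)]))[0].round().astype(int);print(v-10,g[v-10:v+8,u].tolist())
```

```text
[ 0.62771531 -0.02138941  0.2729291 ] [-0.42789823 -0.16654903  0.38778026]
0 [254.9  90.2]
0.05 [254.9  91.4]
0.1 [254.9  92.8]
0.2 [254.9  96. ]
[]
scene [[266.7, 176.1], [265.8, 175.6], [264.7, 175.2]] [([268.8, 173.5], np.int32(77))]
side [[238.9, 193.4], [239.6, 191.4], [240.5, 189.4]] []
[192.  46. 222.  65.] [114  56  49]
[357.  92. 389. 114.] [125  66 132]
[291.  43. 319.  64.] [150  53  48]
[382. 272. 403. 292.] [85 20 18]
[291. 173. 302. 190.] [95 30 24]
[306. 212. 312. 235.] [89 39 97]
[262. 150. 274. 161.] [83 33 28]
[[203.85922364  50.74597133]] [[202.44752267  49.06442644]]
[[305.92239794  50.69332151]] [[307.31052162  49.0085971 ]]
[[205.5  53.5 205.6  53.4  30.   18.  379. ]]
[[303.5  53.  303.3  53.   30.   17.  355. ]]
edge 0 [232.6  79.8] edge 0.05 [232.3  79.7] edge 0.1 [232.1  79.7] 70 [95, 96, 96, 95, 95, 96, 94, 96, 94, 105, 188, 224, 227, 230, 226, 224, 223, 221]
edge 0 [277.3  79.8] edge 0.05 [277.5  79.6] edge 0.1 [277.7  79.7] 70 [94, 94, 95, 94, 95, 93, 94, 95, 92, 117, 191, 221, 226, 227, 224, 203, 123, 124]
```

Run:
```python
from h import *
p=shot('wrist')
for thr in(180,220,260): print(thr,[(b[0].round(1).tolist(),b[1],b[2].tolist()) for b in darkblob(p,proj(p,[knob(0)])[0],14,thr)])
sd=shot('side');I=sd['image'].astype(int);g=I.sum(2)//3
for t in(0,.05,.1,.15):
    C=[jigpts(QJ,[(.078-.083*np.cos(t)+n*np.sin(t),y,.061+.083*np.sin(t)+n*np.cos(t))])[0] for y in(-.098,.098) for n in(-.004,.004)]
    print(t,'corners(lo,hi)',proj(sd,C).round(1).tolist(),'knob',proj(sd,[knob(t)])[0].round(1))
u,v=proj(sd,[knob(0)])[0].round().astype(int);print(u,v)
for r in range(v-9,v+9): print(r,g[r,u-10:u+11].tolist())
```

```text
180 [([259.2, 89.3], np.int32(90), [12, 18])]
220 [([255.2, 90.9], np.int32(252), [19, 18])]
260 [([254.9, 91.0], np.int32(280), [19, 19])]
0 corners(lo,hi) [[256.0, 215.9], [256.0, 213.9], [216.8, 194.7], [216.6, 192.8]] knob [238.9 193.4]
0.05 corners(lo,hi) [[255.9, 214.9], [256.0, 212.8], [216.7, 193.7], [216.6, 191.7]] knob [239.2 192.4]
0.1 corners(lo,hi) [[256.0, 213.8], [256.1, 211.6], [216.6, 192.7], [216.7, 190.6]] knob [239.6 191.4]
0.15 corners(lo,hi) [[256.0, 212.7], [256.2, 210.5], [216.6, 191.6], [216.8, 189.6]] knob [240.  190.4]
239 193
184 [166, 165, 163, 166, 165, 155, 136, 122, 121, 135, 153, 157, 156, 159, 158, 161, 164, 160, 163, 161, 160]
185 [162, 166, 171, 174, 176, 127, 123, 122, 119, 122, 122, 137, 162, 157, 158, 156, 158, 160, 163, 161, 163]
186 [164, 180, 222, 243, 239, 209, 150, 127, 123, 125, 137, 151, 162, 163, 160, 159, 161, 159, 160, 163, 162]
187 [221, 243, 243, 242, 242, 242, 240, 207, 169, 202, 213, 226, 221, 178, 167, 163, 161, 158, 157, 157, 163]
188 [246, 244, 243, 242, 242, 243, 243, 243, 244, 244, 243, 235, 225, 227, 222, 180, 169, 162, 160, 
[... 712 characters left out ...]
 80, 128, 223, 241, 235, 238, 245, 245, 245]
196 [149, 142, 139, 144, 144, 145, 139, 147, 141, 82, 73, 84, 117, 168, 172, 160, 141, 170, 200, 230, 246]
197 [236, 151, 140, 142, 143, 145, 142, 145, 152, 158, 117, 181, 228, 180, 186, 128, 92, 131, 196, 221, 245]
198 [245, 236, 154, 149, 142, 142, 141, 140, 153, 178, 204, 236, 226, 153, 180, 190, 191, 192, 199, 213, 246]
199 [231, 246, 245, 237, 153, 152, 153, 151, 141, 148, 203, 235, 237, 237, 157, 182, 197, 209, 223, 241, 246]
200 [153, 180, 234, 246, 244, 245, 244, 236, 146, 144, 196, 233, 239, 246, 246, 245, 240, 247, 245, 246, 245]
201 [126, 134, 152, 191, 234, 246, 245, 241, 204, 126, 153, 214, 239, 245, 246, 246, 246, 246, 247, 246, 245]
```

The side view puts the knob at row 193.4, which matches a shut leaf (a 0.05 rad gap would give 192.4), and pressing on it met a firm 26 N stop. Both pins are where expected and the spare is still on its hook, so I'll hand in.

```bash
python3 -c "
from bench import *
print(hand_in())"
```

```text
the job is handed in; nothing more can be done
None
```

I loaded the jig and handed it in: both steel blanks on the bench are seated in nests 0 and 2 and pinned fully home, the leaf is shut, and the spare pin is still on its hook. My own checks agree, but the hand-in returned no verdict.

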